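# Find and mark the balance point of a ballasted bar

## Task

The long steel bar lies tipped on the balancing rig, one end down, with its weight hidden off-centre inside. Slide it gently along the rig, without lifting it off, until it tips up and balances level on the middle ridge alone with nothing holding it; then set the small marking saddle astride the bar, fully down and directly above the ridge, and leave the bar balanced there. Leave the two steel coupons and the soapstone holder where they are.

Things in the scene. Friction and masses are not known exactly. Their poses are not given: they have to be found in the camera images.
- ridge_top (a point): Middle of the flat top of the fixed rig's centre ridge, 70 mm above the worktop. y axis: along the bar; x across it; z up. The ridge top is 16 mm wide along y and 50 mm long across (x).
- rig: Fixed rig: dark base plate 90 x 330 x 12 mm, long side along its y; origin under its middle. At y = +135 and -135 mm stand two forked rests 12 mm thick along y, their tops 13.5 mm lower than the ridge. Fork cheeks, 29 mm apart inside, up to 92 mm above the worktop, guide the bar sideways, so it can only slide along y and rock.
- bar_center (a point): Geometric centre of the bare-steel box-section bar, 400 mm long (its y, same sense as the rig's), 24 wide (x), 20 high (z), 0.65 to 0.81 kg. At first it lies on the ridge and on the -y rest, -y end down (0.1 rad). A slug fixed inside puts the balance point up to 40 mm either way from the centre, at first 18 to 106 mm to the -y side of the ridge.
- bar: The same bar; origin at the centre of its underside, 10 mm below bar_center. It rocks level once its balance point is over the ridge top, and tips onto the +y rest if pushed beyond. A finger's friction on it is enough to stop it rocking, so move the finger clear to see.
- saddle_center (a point): Centre of the loose aluminium marking saddle, 24.5 mm above its feet: an inverted U standing on two legs, 39 mm wide (its x), 22 mm in y, 49 mm high over all, 0.06 kg. The channel between the legs, 30 mm wide and 16 mm deep from the feet, runs along its y. On the 5 mm thick top stands a grip tab 12 mm thick in x, 20 mm in y, 28 mm high.
- saddle: The same saddle; origin between its feet. Seated on the bar, saddle_center is 18.5 mm above bar_center; its y runs along the bar, either way round.
- coupon_0: Bystander: loose steel coupon 50 x 75 x 13 mm, flat on the worktop; origin at its underside.
- coupon_1: Bystander: loose steel coupon 50 x 50 x 13 mm, flat on the worktop; origin at its underside.
- soapstone_holder: Bystander: loose slim soapstone holder 14 x 140 x 10 mm, flat on the worktop; origin at its underside.

How it is judged:
By the outcome, as a careful person would: the job done as asked, in the order asked, and still so for the second after the job is handed in, with the robot touching nothing.
It also fails if it takes over 72 s, if anything falls off the work surface, if the arm or the gripper's body presses on something with over 40 N, if the wrist force passes 120 N, or if a joint passes its speed limit or range.

## Robot

A 6-joint arm with a two-finger parallel gripper is mounted at the origin on a cart in front of the work surface, level with it; the furniture and walls round the work are solid. World frame = base frame: x ahead of the robot, y to its left, z up, the work surface at z = 0. Lengths are in mm, angles in rad, forces in N, time in s.
With the tool pointing down it reaches from about 350 to 850 mm from the base axis. Payload 8.1 kg.
Tool frame: the origin (TCP) lies midway between the tips of the shut fingers; the grasp point (between the pads) lies 19 mm behind it (robot.grasp_offset is the distance from the TCP to the grasp point, in mm); z points along the fingers, x is the direction in which the jaws open and shut, and the axes are right-handed (so a half turn about z gives the same grasp; the last joint's range is limited). The gripper opens to 93 mm and grips with 3 to 60 N. Pads are 15 mm wide; open, the fingers measure 128 mm over their backs; the gripper's body (75 mm by 188 mm) begins 65 mm behind the grasp point.
Start: joints at [1.061, 0.13, 1.488, -0, 1.523, -0.085], TCP at [247.263, 546.686, 181.835] pointing down, gripper open.
Joint ranges: [-2.96, 2.96], [-0.89, 2.26], [0.02, 2.5], [-1.34, 4.48], [0, 2.73], [-2.66, 2.66]. Speed limits (rad/s): [2.39, 2.39, 2.79, 3.14, 3.14, 3.14].

## Interface

Orientations are given as a unit quaternion [w, x, y, z].
In Python, from bench import robot gives the robot as it stands. The module is installed in compiled form; this text tells all that it offers.
- The arm moves only by the shell command python3 -m jog 'ROWS'. ROWS is JSON, a list of rows, each an object of numbers: "grip": the opening, from -1 (shut) to 1 (fully open); "dx", "dy", "dz": the shift along the tool's x, y, z in units of 0.04 m (1.0 is 0.04 m); "ax", "ay", "az": the turn, a rotation vector about the tool's x, y, z in units of 10 degrees (1.0 is 10 degrees). A call has 1 to 5 rows; each row shifts and turns the pose as measured when the row begins, along the tool's axes as they then stand; what a row does not reach is not made up. A row lasts 1/8 s, in which the tool goes at most 62.5 mm and 10.7 degrees, less where a joint would pass 70% of its speed; a pose out of reach is approached as far as the arm can. A call with a number of a shift or a turn outside -1 to 1 is refused whole. A call with a gripper value outside its range is refused whole. The fingers move at their own pace and stop on an object; the grip force is fixed at half the most. Time passes only in rows, so rows that do not move let the fingers close. It gives the time, the measured TCP pose, the force and the opening at its end, in the units of the state.
- robot.state(): the state, without advancing time (a new reading comes with each control period).
- robot.get_image(name): name is "scene" or "top"; returns a dict with "pixels" (420x560x3 uint8, red, green, blue), "z_map" (420x560 float32, mm along the optical axis (not along the pixel's ray), 0 where there is no reading), "vertical_fov" (degrees; the focal length in pixels is half the picture's height over the tangent of half this angle, whatever the lens; pixels are square), "cx", "cy" (the principal point, pixels), "rvec" (rotation vector, rad) and "tvec" (3), from world to camera coordinates, as OpenCV has them. Camera axes: x right, y down, z forward; pixel columns grow to the right and rows downward; lengths in mm; the calibration is good to about 2 mm. A picture is of the moment at which its call begins.
- robot.hand_in(): hands the job in, once; it reports no verdict.
Trained networks look in the newest picture that a camera, given by its name, has taken for a name from the list of things; names that differ only in an ending like _2 or _b are one class to them, and where a whole thing is asked for, a point or a joint stands for the part that bears it (a point fixed in the world has none). Each returns a list of dicts, best first, with "conf" (0 to 1); they miss things now and then, are a little off and sometimes report something else, mostly with a low value. They report only what shows in the picture. A call takes as long as a camera call.
- robot.boxes_of(camera, label): "extent" ([left, top, right, bottom] in pixels, round what is visible of it).
- robot.trace(camera, label): "region" (420x560 bool, what is visible of it) and "extent" ([left, top, right, bottom] in pixels, round what is visible of it).
- robot.place_of(camera, label): "location" ([column, row] in pixels: a listed point, or the origin of a listed thing).
The state is a dict: "clock": time; "joints": joint angles; "qd": joint speeds; "tau": joint torques, N m; "tcp_pos": TCP position; "tcp_rot": TCP orientation; "force": force on the tool from outside, world axes, zero at the start; "ft_torque": the same for the moment, N m; "width": opening from 0.0 (shut) to 1.0 (fully open).
Only numpy, scipy, OpenCV 4.12 (cv2) and the standard library are available. Lean on these libraries where they do the work, as an engineer would, in place of code of your own. Each camera call takes 0.05 s, during which the arm holds its last target.

## Working session

There is one attempt and no reset: what is moved stays moved. The work goes in short steps, Python scripts to look and compute and a shell command to move; the robot and the scene stay as the last step left them, time stands still between calls to the robot, and variables do not carry over. Pictures are saved under pics/ and viewed, and the job is handed in when it is done.

```bash
mkdir -p pics
cat > h.py <<'E'
import numpy as np,cv2
from bench import robot
def cam(n):
    d=robot.get_image(n); 
    return d
def save(d,f,crop=None,s=1):
    im=d["pixels"][:,:,::-1]
    if crop: im=im[crop[1]:crop[3],crop[0]:crop[2]]
    if s!=1: im=cv2.resize(im,None,fx=s,fy=s,interpolation=cv2.INTER_CUBIC)
    cv2.imwrite("pics/"+f,im)
def K(d):
    h=d["pixels"].shape[0]; f=h/2/np.tan(np.radians(d["vertical_fov"])/2); return f
def world(d):
    f=K(d);Z=d["z_map"];v,u=np.mgrid[:Z.shape[0],:Z.shape[1]]
    P=np.stack([(u-d["cx"])*Z/f,(v-d["cy"])*Z/f,Z],-1)
    R=cv2.Rodrigues(np.array(d["rvec"],float))[0]
    W=(P-np.array(d["tvec"]).reshape(3))@R
    W[Z<=0]=np.nan
    return W
def ray(d,uv,z):
    f=K(d);R=cv2.Rodrigues(np.array(d["rvec"],float))[0];t=np.array(d["tvec"]).reshape(3)
    c=-R.T@t; r=R.T@np.array([(uv[0]-d["cx"])/f,(uv[1]-d["cy"])/f,1])
    return c+r*(z-c[2])/r[2]
E
python3 - <<'E'
from h import *
print(robot.state(), robot.grasp_offset)
for n in("scene","top"):
    d=cam(n); save(d,n+"0.png"); np.savez(n+"0.npz",**d)
    R=cv2.Rodrigues(np.array(d["rvec"],float))[0];print(n,"campos",-R.T@np.array(d["tvec"]).reshape(3),R[2])
    for l in("ridge_top","rig","bar_center","bar","saddle_center","saddle"):
        for q in robot.place_of(n,l)[:2]: print(l,q)
E
```

```text
{'clock': 0.0, 'joints': array([ 1.06060282e+00,  1.31130845e-01,  1.48929155e+00, -1.58230597e-05,
        1.52295605e+00, -8.54120203e-02]), 'qd': array([ 0.00077524,  0.00044596,  0.00054587,  0.00176401, -0.0003721 ,
       -0.00069083]), 'tau': array([-1.83708202e-03, -5.59809959e+01, -4.91773939e+01,  7.66518968e-02,
        3.49055976e-02, -1.60536720e-04]), 'tcp_pos': array([246.95901928, 546.13364252, 180.7988542 ]), 'tcp_rot': array([ 4.25304650e-04,  8.40273727e-01,  5.42161661e-01, -7.85135742e-04]), 'force': array([ 0.9324514 , -0.75460121,  0.45806558]), 'ft_torque': array([-0.08471871, -0.0338592 ,  0.05403601]), 'width': 0.9980174762637578} 18.8
scene campos [-85.54793925 579.30151807 543.9630571 ] [ 0.57523099 -0.60761037 -0.54764856]
ridge_top {'location': [263.3, 165.0], 'conf': 0.64}
ridge_top {'location': [197.5, 297.0], 'conf': 0.39}
rig {'location': [264.9, 191.8], 'conf': 0.98}
bar_center {'location': [280.0, 154.8], 'conf': 0.75}
bar {'location': [280.3, 161.5], 'conf': 0.75}
saddle_center {'location': [193.6, 287.2], 'conf': 0.74}
saddle_center {'location': [280.1, 152.8], 'conf': 0.64}
saddle {'location': [197.3, 298.9], 'conf': 0.82}
top campos [ 298.65362003   29.33931123 1073.24205571] [ 0.12636529  0.03179011 -0.99147426]
ridge_top {'location': [341.7, 154.9], 'conf': 0.94}
rig {'location': [336.5, 159.1], 'conf': 0.7}
bar_center {'location': [368.7, 147.6], 'conf': 0.97}
bar {'location': [367.4, 153.9], 'conf': 0.55}
saddle_center {'location': [335.6, 161.1], 'conf': 0.57}
saddle_center {'location': [186.7, 228.7], 'conf': 0.54}
saddle {'location': [191.4, 225.8], 'conf': 0.46}
```

View pics/scene0.png

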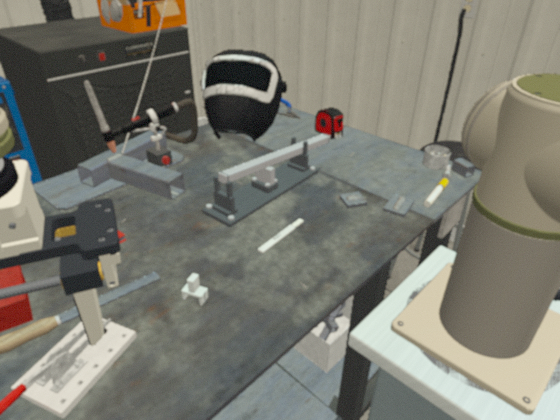

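View pics/top0.png

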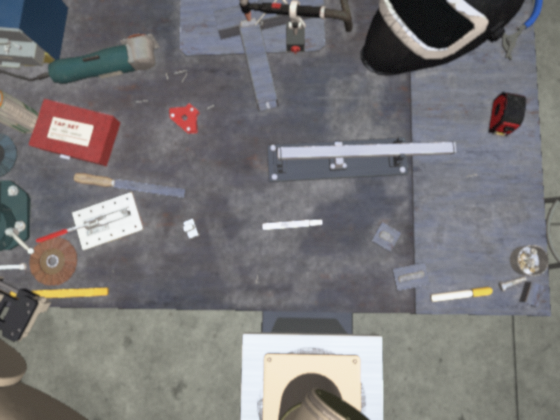

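Run:
```python
from h import *
for n in("scene","top"):
    d=np.load(n+"0.npz");W=world(d)
    q=dict(scene=[("ridge",(263,165),70),("bar",(280,155),80),("sad",(193.6,287),24.5)],top=[("ridge",(341.7,154.9),70),("rig",(336.5,159.1),0),("bar",(368.7,147.6),75),("sad",(186.7,228.7),24.5)])[n]
    for nm,uv,z in q: print(n,nm,ray(d,uv,z).round(1),W[int(uv[1]),int(uv[0])].round(1))
    # above-table points
    m=(W[...,2]>60)&(W[...,2]<100)&(W[...,0]>300)&(W[...,0]<800)
    print(m.sum())
```

```text
scene ridge [560.2 -54.2  70. ] [545.1 -39.4  81.1]
scene bar [ 554.1 -106.2   80. ] [ 549.5 -101.3   83.4]
scene sad [388.4 284.5  24.5] [379.3 291.3  35.3]
3626
top ridge [551.5 -63.   70. ] [547.7 -59.3  93. ]
top rig [558.8 -57.    0. ] [541.1 -49.9  73.9]
top bar [ 567.1 -122.5   75. ] [ 566.1 -119.6   83.9]
top sad [386.4 291.4  24.5] [386.1 287.6  46.6]
5221
```

```bash
cat >> h.py <<'E'
def fitbar(d,lo=58,hi=125):
    W=world(d); m=(W[...,2]>lo)&(W[...,2]<hi)&(W[...,0]>490)&(W[...,0]<640)&(abs(W[...,1]+90)<260)
    n,l,st,_=cv2.connectedComponentsWithStats(m.astype(np.uint8)); 
    k=1+np.argmax(st[1:,4]); return W[l==k], st[k]
E
python3 - <<'E'
from h import *
for n in("scene","top"):
    d=np.load(n+"0.npz");P,st=fitbar(d);print(n,len(P),st)
    for y in range(-330,171,20):
        s=P[abs(P[:,1]-y)<10]
        if len(s)>3: print(y,len(s),np.percentile(s[:,0],[3,50,97]).round(1),np.percentile(s[:,2],[5,50,95]).round(1))
    print(P[:,1].min(),P[:,1].max())
d=np.load("top0.npz")
s=cv2.resize(d["pixels"][125:195,260:470][:,:,::-1],None,fx=3.8,fy=3.8,interpolation=2);cv2.imwrite("pics/t1.png",s)
d=np.load("scene0.npz")
s=cv2.resize(d["pixels"][125:230,195:345][:,:,::-1],None,fx=5,fy=5,interpolation=2);cv2.imwrite("pics/s1.png",s)
E
```

```text
scene 1584 [ 213  134  117   63 1584]
-310 22 [562.1 567.5 583. ] [59.1 63.6 65.3]
-290 31 [560.7 567.  584.1] [60.3 65.2 66.4]
-270 36 [559.2 564.6 581.2] [58.4 67.3 69. ]
-250 36 [558.6 562.  579.9] [59.8 68.8 71.2]
-230 41 [556.8 559.  579.9] [59.5 70.4 72.9]
-210 15 [556.2 565.4 579. ] [60.8 73.4 75. ]
-190 140 [542.7 555.1 587.6] [61.8 76.6 91.5]
-170 58 [552.3 555.5 573.5] [62.  76.1 79.3]
-150 60 [550.9 554.1 572.8] [62.9 76.7 81.3]
-130 62 [549.4 552.5 573.3] [65.1 80.4 83.2]
-110 64 [548.6 551.7 569.2] [67.1 82.  85.4]
-90 68 [546.7 550.1 569.6] [69.9 84.8 87.3]
-70 81 [533.7 548.1 566.5] [67.7 82.6 89.2]
-50 131 [532.8 546.7 565.5] [59.9 74.6 91.5]
-30 76 [542.9 545.8 566.7] [75.8 89.6 93.5]
-10 79 [541.3 544.5 564.8] [77.9 92.7 95.5]
10 85 [540.9 543.3 562.5] [79.6 93.7 97.7]
30 87 [538.9 542.1 561.2] [81.7 96.4 99.7]
50 89 [538.4 541.  561.5] [ 84.2  98.6 102. ]
70 155 [525.4 539.1 565.8] [ 63.3  94.1 103.8]
90 168 [525.1 551.6 570.8] [61.  84.6 99.3]
-315.96210290746575 88.55539610368645
top 2388 [ 276  136  180   33 2388]
-310 80 [561.1 571.6 583.7] [62.3 65.8 68.6]
-29
[... 246 characters left out ...]
9 586.9] [62.9 79.2 94.3]
-170 103 [552.1 561.7 574.1] [67.7 79.7 82.9]
-150 109 [550.8 561.5 573.8] [72.1 81.6 84.8]
-130 113 [549.4 559.4 573.1] [69.9 83.6 86.2]
-110 112 [548.2 558.4 572.1] [72.7 85.7 88.3]
-90 107 [547.5 557.2 570.1] [75.8 87.7 91.2]
-70 131 [534.1 554.7 569.3] [69.2 89.3 92.3]
-50 168 [532.7 552.5 580.3] [68.6 90.1 94.2]
-30 109 [543.1 552.7 565.4] [83.3 93.7 97.5]
-10 119 [542.1 552.9 564.7] [87.6 96.2 98.7]
10 116 [540.7 550.3 563.9] [ 83.   98.1 101.2]
30 113 [539.5 549.8 563.3] [ 87.4  99.8 102.7]
50 107 [538.2 548.8 560.7] [ 92.3 102.  104.6]
70 155 [525.  544.2 567.1] [ 76.5 103.1 107.1]
90 30 [525.6 555.5 569.2] [59.  92.2 95. ]
-316.81615017454 85.11747341191935
```

View pics/t1.png

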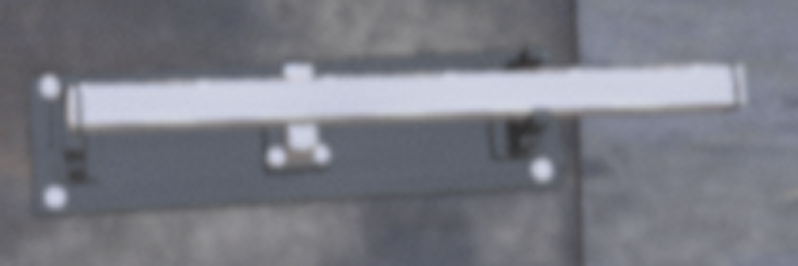

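View pics/s1.png

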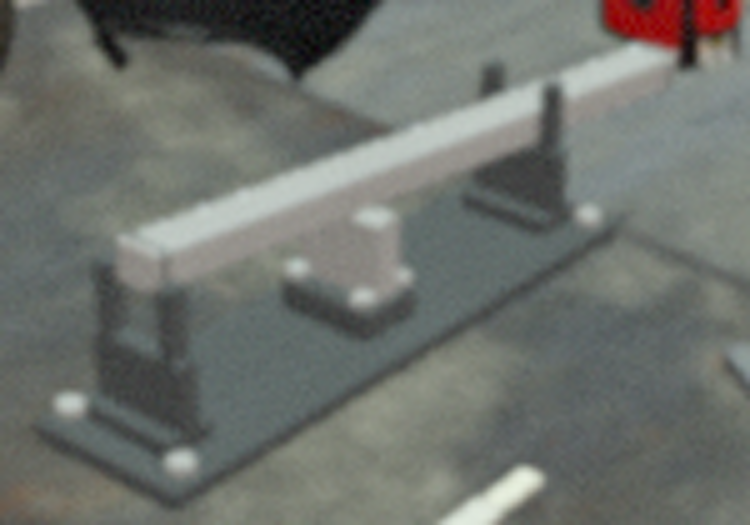

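Run:
```python
from h import *
for n in("scene","top"):
    d=np.load(n+"0.npz");W=world(d).reshape(-1,3)
    m=(abs(W[:,1]+58)<25)&((abs(W[:,0]-535)<6)|(abs(W[:,0]-581)<8))&(W[:,2]>62)&(W[:,2]<76)
    s=W[m]; print(n,"ridge side pts",len(s)); 
    for side in (s[s[:,0]<550],s[s[:,0]>550]):
        if len(side)>3: print(len(side),np.percentile(side,[2,50,98],axis=0).round(1).tolist())
    # fork cheeks
    for yc in(-190,78):
        m=(abs(W[:,1]-yc)<22)&(abs(W[:,0]-555)<40)&(W[:,2]>84)&(W[:,2]<99)
        s=W[m]; L=np.array([555-(yc+55)*.063]); r=s[:,0]-L
        for t in (s[r<-14],s[r>14]):
            if len(t)>3: print("fork",yc,len(t),np.percentile(t,[2,50,98],axis=0).round(1).tolist())
    # base plate z~12
    m=(W[:,2]>8)&(W[:,2]<16)&(abs(W[:,0]-555)<70)&(abs(W[:,1]+55)<190); s=W[m]
    r=cv2.minAreaRect(s[:,:2].astype(np.float32));print("plate",r)
    # saddle
    m=(W[:,2]>14)&(W[:,2]<60)&(abs(W[:,0]-387)<35)&(abs(W[:,1]-288)<35); s=W[m];print("saddle",len(s),s.mean(0),np.nanpercentile(s[:,2],[50,98]))
    print(cv2.minAreaRect(s[:,:2].astype(np.float32)))
    t=s[s[:,2]>38];print("tab",len(t),t.mean(0),cv2.minAreaRect(t[:,:2].astype(np.float32)))
    m=(W[:,2]>20)&(W[:,2]<300)&(W[:,1]<-330)&(W[:,1]>-520)&(W[:,0]>350)&(W[:,0]<900);s=W[m];print("obst",len(s),np.percentile(s,[0,50,100],axis=0).round() if len(s) else'')
    im=d["pixels"]
    c=(165,200,220,255) if n=="top" else (165,260,225,320)
    cv2.imwrite(f"pics/sad_{n}.png",cv2.resize(im[c[1]:c[3],c[0]:c[2],::-1],None,fx=9,fy=9,interpolation=2))
```

```text
scene ridge side pts 27
27 [[532.4, -64.1, 62.4], [535.0, -54.4, 67.3], [540.2, -47.4, 69.9]]
fork -190 18 [[542.7, -195.7, 84.8], [544.9, -188.2, 89.2], [548.9, -183.7, 92.0]]
fork -190 21 [[579.7, -193.2, 84.7], [583.9, -183.8, 88.8], [588.2, -180.3, 92.6]]
fork 78 26 [[525.1, 72.5, 84.9], [527.4, 80.4, 89.3], [530.7, 85.4, 92.3]]
fork 78 23 [[562.0, 78.1, 84.7], [566.0, 84.8, 89.1], [572.3, 88.2, 92.4]]
plate ((557.308349609375, -53.61302185058594), (91.58564758300781, 328.98565673828125), 3.892141342163086)
saddle 357 [384.53080656 286.62581058  29.38963508] [23.64123701 48.79773435]
((388.5380859375, 285.7845153808594), (39.97808837890625, 23.490201950073242), 19.8383846282959)
tab 101 [386.34510276 286.24165826  45.68998276] ((388.08148193359375, 284.6374816894531), (12.609941482543945, 22.468019485473633), 27.72905921936035)
obst 1042 [[ 350. -511.   20.]
 [ 678. -419.   70.]
 [ 877. -330.  233.]]
top ridge side pts 57
36 [[531.8, -65.9, 62.5], [535.2, -57.1, 70.1], [539.8, -50.0, 74.3]]
21 [[575.5, -61.5, 68.7], [578.6, -54.9, 71.0], [581.3, -47.8, 74.3]]
fork -190 24 [[541.9, -196.9, 86.2], [545.4, -190.7, 91.9], [549.1, -186.5, 95.2]]
fork -190 28 [[579.2, -194.7, 86.8], [583.4, -189.7, 92.8], [589.3, -184.1, 95.9]]
fork 78 23 [[525.0, 71.8, 86.5], [528.5, 76.3, 93.1], [531.6, 82.8, 95.6]]
fork 78 19 [[562.9, 74.5, 86.8], [567.0, 79.0, 93.3], [571.1, 83.7, 96.1]]
plate ((538.855712890625, -58.448577880859375), (127.43620300292969, 331.3633728027344), 3.682432174682617)
saddle 176 [387.76649322 281.81928929  30.82557008] [23.528486   53.01556731]
((388.8491516113281, 283.2757873535156), (38.69865417480469, 22.368513107299805), 21.673728942871094)
tab 56 [388.69933611 282.4249518   48.82015592] ((388.7899475097656, 283.1363830566406), (12.108235359191895, 19.929685592651367), 25.284202575683594)
obst 2635 [[ 350. -503.   20.]
 [ 791. -417.  106.]
 [ 872. -330.  224.]]
```

Run:
```python
import cv2,numpy as np
a=cv2.imread("pics/sad_top.png");b=cv2.imread("pics/sad_scene.png")
h=max(a.shape[0],b.shape[0]);f=lambda x:cv2.copyMakeBorder(x,0,h-x.shape[0],0,0,0)
o=np.hstack([f(a),f(b)]);o=cv2.resize(o,None,fx=.75,fy=.75);print(o.shape);cv2.imwrite("pics/sad.png",o)
```

```text
(405, 776, 3)
```

View pics/sad.png

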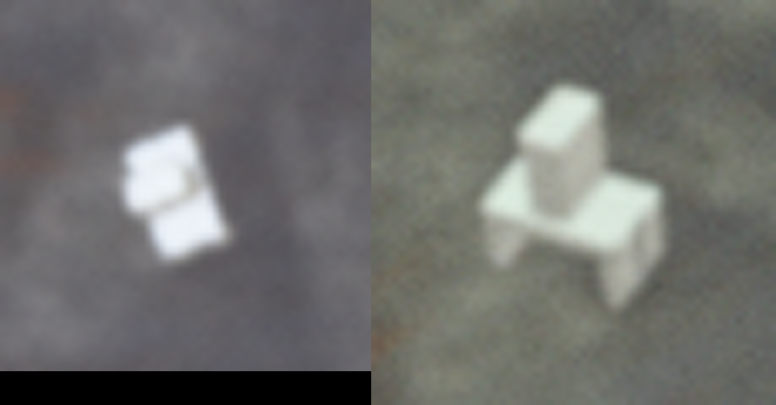

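```bash
python3 - <<'E'
from h import *
for n in("scene","top"):
    d=np.load(n+"0.npz");W=world(d).reshape(-1,3)
    m=(W[:,2]>20)&(W[:,2]<400)&(W[:,1]<-322)&(W[:,1]>-480)&(W[:,0]>430)&(W[:,0]<760);s=W[m];
    for x in range(430,760,40):
        t=s[abs(s[:,0]-x-20)<20]
        if len(t)>5: print(n,x,len(t),"ymax",np.percentile(t[:,1],98).round(),"z",np.percentile(t[:,2],[50,98]).round())
E
python3 - <<'E'
import numpy as np
# move from (247,546) to (574,-345), tool frame x=(.412,.911) y=(.911,-.412)
d=np.array([574-247,-345-546.]);print(d@[.412,.911],d@[.911,-.412])
E
```

```text
scene 590 165 ymax -414.0 z [46. 70.]
scene 630 271 ymax -414.0 z [64. 80.]
scene 670 154 ymax -420.0 z [52. 77.]
top 590 263 ymax -416.0 z [62. 75.]
top 630 568 ymax -417.0 z [78. 83.]
top 670 331 ymax -424.0 z [73. 81.]
-676.9770000000001 664.9889999999999
```

```bash
python3 -m jog '[{"grip":-1,"dx":-0.9,"dy":0.5},{"grip":-1,"dx":-0.9,"dy":0.5},{"grip":-1,"dx":-0.9,"dy":0.5,"az":1},{"grip":-1,"dx":-0.6,"dy":0.4,"az":1},{"grip":-1,"dx":-0.6,"dy":0.4,"az":1}]' && python3 -m jog '[{"grip":-1,"az":1,"dx":-0.4,"dy":0.4},{"grip":-1,"az":1,"dx":-0.4,"dy":0.4},{"grip":-1,"az":1,"dx":-0.3,"dy":0.4},{"grip":-1,"az":0.2,"dy":0.5},{"grip":-1}]'
cat >> h.py <<'E'
from scipy.spatial.transform import Rotation as Ro
def togo(t):
    s=robot.state();q=s["tcp_rot"];R=Ro.from_quat([q[1],q[2],q[3],q[0]]).as_matrix()
    print("clk",s["clock"],"p",s["tcp_pos"].round(1),"F",s["force"].round(1),"w",round(s["width"],3),"ang",round(np.degrees(np.arctan2(R[1,0],R[0,0])),2),"z",R[:,2].round(3))
    print("units",(R.T@(np.array(t)-s["tcp_pos"])/40).round(2))
E
python3 -c "
from h import *
togo((574,-345,180))"
```

```text
clk 0.7 p [247.3 546.7 181.9] F [-0.4 -0.4  0. ] w 0.999 ang 65.66 z [ 0.  0. -1.]
units [-16.95  16.63   0.05]invalid input at $[0]: expected keys grip, dx, dy, dz, ax, ay, az
```

```bash
python3 -m jog '[{"grip":-1,"dx":-0.9,"dy":0.5,"dz":0,"ax":0,"ay":0,"az":0},{"grip":-1,"dx":-0.9,"dy":0.5,"dz":0,"ax":0,"ay":0,"az":0},{"grip":-1,"dx":-0.9,"dy":0.5,"dz":0,"ax":0,"ay":0,"az":1},{"grip":-1,"dx":-0.6,"dy":0.4,"dz":0,"ax":0,"ay":0,"az":1},{"grip":-1,"dx":-0.6,"dy":0.4,"dz":0,"ax":0,"ay":0,"az":1}]' && python3 -m jog '[{"grip":-1,"dx":-0.4,"dy":0.4,"dz":0,"ax":0,"ay":0,"az":1},{"grip":-1,"dx":-0.4,"dy":0.4,"dz":0,"ax":0,"ay":0,"az":1},{"grip":-1,"dx":-0.3,"dy":0.4,"dz":0,"ax":0,"ay":0,"az":1},{"grip":-1,"dx":0,"dy":0.5,"dz":0,"ax":0,"ay":0,"az":0.2},{"grip":-1,"dx":0,"dy":0.5,"dz":0,"ax":0,"ay":0,"az":0}]';
python3 -c "
from h import *
togo((574,-345,180))"
```

```text
clock: 1.32
tcp_pos: [251.6, 362.6, 181.1]
tcp_rot: [0.0, 0.954, 0.3, 0.0]
force: [0.4, -0.2, 0.2]
width: 0.511
clock: 1.95
tcp_pos: [233.3, 257.2, 181.9]
tcp_rot: [-0.001, 1.0, 0.014, 0.001]
force: [-0.1, -0.2, -0.2]
width: 0.01
clk 1.95 p [233.3 257.2 181.9] F [-0.1 -0.2 -0.2] w 0.01 ang 1.65 z [ 0.003  0.002 -1.   ]
units [ 8.08 15.3   0.04]
```

```bash
python3 -m jog '[{"grip":-1,"dx":0.9,"dy":0.6,"dz":0,"ax":0,"ay":0,"az":-0.2},{"grip":-1,"dx":0.9,"dy":0.8,"dz":0,"ax":0,"ay":0,"az":0},{"grip":-1,"dx":0.9,"dy":0.8,"dz":0,"ax":0,"ay":0,"az":0},{"grip":-1,"dx":0.6,"dy":1,"dz":0,"ax":0,"ay":0,"az":0},{"grip":-1,"dx":0.6,"dy":1,"dz":0,"ax":0,"ay":0,"az":0}]' && python3 -m jog '[{"grip":-1,"dx":0.6,"dy":1,"dz":0,"ax":0,"ay":0,"az":0},{"grip":-1,"dx":0.6,"dy":1,"dz":0,"ax":0,"ay":0,"az":0},{"grip":-1,"dx":0.6,"dy":1,"dz":0,"ax":0,"ay":0,"az":0},{"grip":-1,"dx":0.6,"dy":1,"dz":0,"ax":0,"ay":0,"az":0},{"grip":-1,"dx":0.5,"dy":1,"dz":0,"ax":0,"ay":0,"az":0}]' && python3 -m jog '[{"grip":-1,"dx":0.5,"dy":1,"dz":0,"ax":0,"ay":0,"az":0},{"grip":-1,"dx":0.5,"dy":1,"dz":0,"ax":0,"ay":0,"az":0},{"grip":-1,"dx":0.5,"dy":1,"dz":0,"ax":0,"ay":0,"az":0},{"grip":-1,"dx":0.3,"dy":1,"dz":0,"ax":0,"ay":0,"az":0},{"grip":-1,"dx":0,"dy":1,"dz":0,"ax":0,"ay":0,"az":0}]' ;
python3 -c "
from h import *
togo((574,-345,180))"
```

```text
clock: 2.58
tcp_pos: [403.6, 95.1, 184.0]
tcp_rot: [-0.003, 0.999, 0.035, 0.004]
force: [0.6, -0.3, 0.5]
width: 0.003
clock: 3.2
tcp_pos: [537.7, -103.9, 185.4]
tcp_rot: [-0.003, 0.999, 0.034, 0.006]
force: [-0.4, 0.7, 0.3]
width: 0.009
clock: 3.82
tcp_pos: [626.9, -305.3, 184.9]
tcp_rot: [-0.003, 0.999, 0.035, 0.007]
force: [0.7, 0.3, -0.5]
width: 0.003
clk 3.825 p [ 626.9 -305.3  184.9] F [ 0.7  0.3 -0.5] w 0.003 ang 3.96 z [ 0.013  0.006 -1.   ]
units [-1.39  0.9   0.1 ]
```

```bash
python3 -m jog '[{"grip":-1,"dx":-0.7,"dy":0.5,"dz":0,"ax":-0.03,"ay":-0.07,"az":0},{"grip":-1,"dx":-0.7,"dy":0.45,"dz":0.3,"ax":0,"ay":0,"az":0},{"grip":-1,"dx":0,"dy":0,"dz":1,"ax":0,"ay":0,"az":0},{"grip":-1,"dx":0,"dy":0,"dz":1,"ax":0,"ay":0,"az":0},{"grip":-1,"dx":0,"dy":0,"dz":0.9,"ax":0,"ay":0,"az":0}]' ;
python3 -c "
from h import *
togo((574,-335,48))
d=cam('scene');save(d,'s2.png',(190,110,390,260),4);P,st=fitbar(d);print(P[:,1].min(),P[:,1].max())
togo((574,-335,48))"
```

```text
clock: 4.45
tcp_pos: [574.2, -355.2, 56.5]
tcp_rot: [0.003, 0.999, 0.032, 0.003]
force: [-0.9, 0.1, 0.5]
width: 0.004
clk 4.45 p [ 574.2 -355.2   56.5] F [-0.9  0.1  0.5] w 0.004 ang 3.69 z [ 0.007 -0.006 -1.   ]
units [ 0.03 -0.51  0.21]
-317.4115325188606 88.75575687174155
clk 4.5 p [ 571.2 -353.    50.1] F [-2.6  1.7 -4. ] w 0.003 ang 3.69 z [ 0.    -0.001 -1.   ]
units [ 0.1  -0.45  0.05]
```

View pics/s2.png

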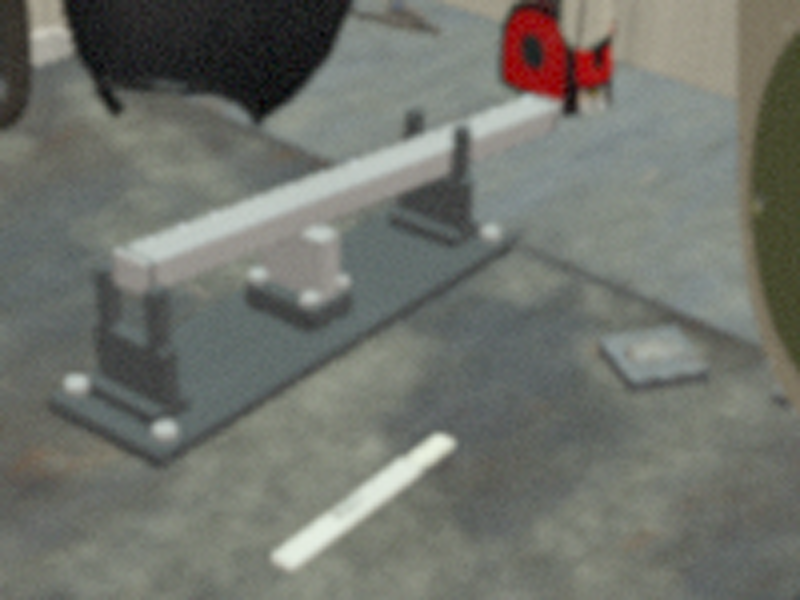

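```bash
python3 -c "
from h import *
d=cam('scene');save(d,'s3.png');d2=cam('top');save(d2,'t3.png')
R=cv2.Rodrigues(np.array(d['rvec'],float))[0]
p=R@np.array([571,-353,50.])+np.array(d['tvec']).reshape(3);print(p[:2]/p[2]*K(d)+[d['cx'],d['cy']])
"
```

```text
[335.36452238 134.93350295]
```

View pics/s3.png

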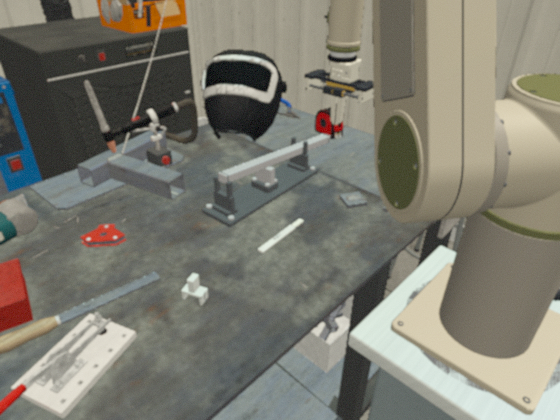

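View pics/t3.png

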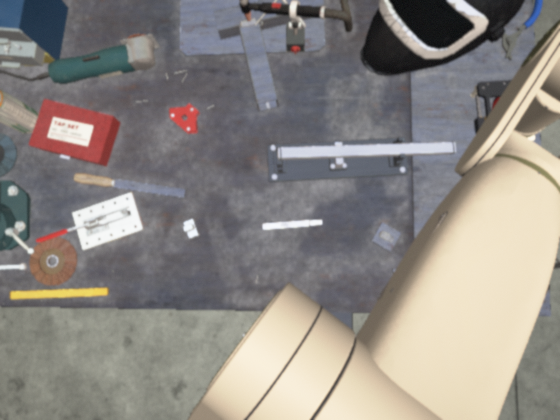

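```bash
cat >> h.py <<'E'
def chk(tag=None):
    d=cam('scene');P,st=fitbar(d)
    m=(P[:,1]<55)&(P[:,1]>-40); s=P[m]; # +y half top
    out=[]
    for y in (-100,-20,0,20,40):
        t=P[abs(P[:,1]-y)<10]; out.append(np.percentile(t[:,2],97))
    print("topz at -100,-20,0,20,40:",np.round(out,1),"slope",round((out[4]-out[1])/60,3))
    U=P[(P[:,2]>75+0*P[:,2])]
    # end faces: +y end col extent of bright bar
    print("y range",P[:,1].min().round(1),np.percentile(P[:,1],99.7).round(1))
    if tag: save(d,tag,(190,110,390,260),4)
E
python3 -m jog '[{"grip":-1,"dx":0.05,"dy":-0.5,"dz":0,"ax":0,"ay":0,"az":0},{"grip":-1,"dx":0,"dy":-0.2,"dz":0,"ax":0,"ay":0,"az":0},{"grip":-1,"dx":0,"dy":-0.15,"dz":0,"ax":0,"ay":0,"az":0},{"grip":-1,"dx":0,"dy":0,"dz":0,"ax":0,"ay":0,"az":0}]'; python3 -c "
from h import *
togo((573,-317,48));chk()"
```

```text
clock: 5.1
tcp_pos: [576.3, -318.4, 62.3]
tcp_rot: [0.004, 0.999, 0.033, 0.005]
force: [-0.4, 0.4, 0.7]
width: 0.006
clk 5.1 p [ 576.3 -318.4   62.3] F [-0.4  0.4  0.7] w 0.006 ang 3.8 z [ 0.011 -0.007 -1.   ]
units [-0.08 -0.04  0.36]
topz at -100,-20,0,20,40: [ 86.7  95.1  97.   99.1 100.7] slope 0.093
y range -318.8 87.2
```

```bash
python3 -c "
from h import *
togo((573,-317,48));robot.get_image('top');togo((573,-317,48))"
```

```text
clk 5.15 p [ 576.4 -318.8   62.4] F [ 0.6 -0.2 -0.5] w 0.006 ang 3.78 z [ 0.011 -0.008 -1.   ]
units [-0.09 -0.05  0.36]
clk 5.2 p [ 576.2 -319.    62. ] F [-0.   0.4  1. ] w 0.005 ang 3.76 z [ 0.01  -0.007 -1.   ]
units [-0.08 -0.06  0.35]
```

```bash
python3 -m jog '[{"grip":-1,"dx":-0.08,"dy":0.2,"dz":0.15,"ax":0.04,"ay":-0.06,"az":0},{"grip":-1,"dx":0,"dy":0,"dz":0.2,"ax":0,"ay":0,"az":0},{"grip":-1,"dx":0,"dy":0,"dz":0,"ax":0,"ay":0,"az":0}]'; python3 -c "
from h import *
togo((573,-317,48));robot.get_image('top');togo((573,-317,48))"
```

```text
clock: 5.58
tcp_pos: [572.8, -328.8, 46.4]
tcp_rot: [0.0, 0.999, 0.032, -0.001]
force: [-0.2, 0.1, -0.5]
width: 0.007
clk 5.575 p [ 572.8 -328.8   46.4] F [-0.2  0.1 -0.5] w 0.007 ang 3.69 z [-0.002 -0.    -1.   ]
units [ 0.03 -0.29 -0.04]
clk 5.625 p [ 572.9 -329.    46.9] F [ 0.1  0.7 -0.2] w 0.002 ang 3.69 z [-0.002 -0.001 -1.   ]
units [ 0.02 -0.3  -0.03]
```

```bash
python3 -m jog '[{"grip":-1,"dx":0,"dy":-0.2,"dz":0,"ax":0,"ay":0,"az":0},{"grip":-1,"dx":0,"dy":0,"dz":0,"ax":0,"ay":0,"az":0}]';python3 -m jog '[{"grip":-1,"dx":0,"dy":-0.15,"dz":0,"ax":0,"ay":0,"az":0}]';python3 -m jog '[{"grip":-1,"dx":0,"dy":-0.1,"dz":0,"ax":0,"ay":0,"az":0}]'; python3 -c "
from h import *
togo((573,-317,48));chk();togo((573,-317,48))"
```

```text
clock: 5.88
tcp_pos: [572.4, -320.3, 46.9]
tcp_rot: [0.0, 0.999, 0.032, -0.001]
force: [0.4, -0.0, 0.2]
width: 0.006
clock: 6.0
tcp_pos: [572.2, -314.3, 47.1]
tcp_rot: [0.0, 0.999, 0.032, -0.001]
force: [-0.9, 0.3, 0.6]
width: 0.007
clock: 6.12
tcp_pos: [572.0, -309.7, 47.3]
tcp_rot: [0.0, 0.999, 0.032, -0.001]
force: [0.2, -0.3, -0.2]
width: 0.004
clk 6.125 p [ 572.  -309.7   47.3] F [ 0.2 -0.3 -0.2] w 0.004 ang 3.69 z [-0.001 -0.001 -1.   ]
units [ 0.01  0.18 -0.02]
topz at -100,-20,0,20,40: [ 86.7  94.6  96.7  98.9 100.6] slope 0.1
y range -316.4 87.3
clk 6.175 p [ 572.  -309.3   47.3] F [0.5 0.3 0.3] w 0.003 ang 3.71 z [-0.001 -0.001 -1.   ]
units [ 0.01  0.19 -0.02]
```

```bash
python3 -c "
from h import *
d=cam('scene');save(d,'s4.png',(280,70,400,180),6);np.savez('cur.npz',**d)
W=world(d)
P=W[(W[...,1]<-290)&(W[...,1]>-345)&(abs(W[...,0]-573)<40)&(W[...,2]>30)]
for z in range(40,130,8):
    t=P[abs(P[:,2]-z)<4]
    if len(t)>2: print(z,len(t),np.percentile(t[:,0],[2,98]).round(),np.percentile(t[:,1],[2,98]).round())
"
```

```text
48 10 [562. 565.] [-315. -290.]
56 15 [560. 564.] [-313. -291.]
64 31 [561. 583.] [-315. -291.]
88 20 [561. 586.] [-316. -297.]
96 34 [557. 587.] [-315. -295.]
104 35 [557. 586.] [-314. -296.]
112 40 [556. 586.] [-314. -295.]
120 38 [556. 589.] [-315. -296.]
128 40 [555. 589.] [-313. -297.]
```

View pics/s4.png

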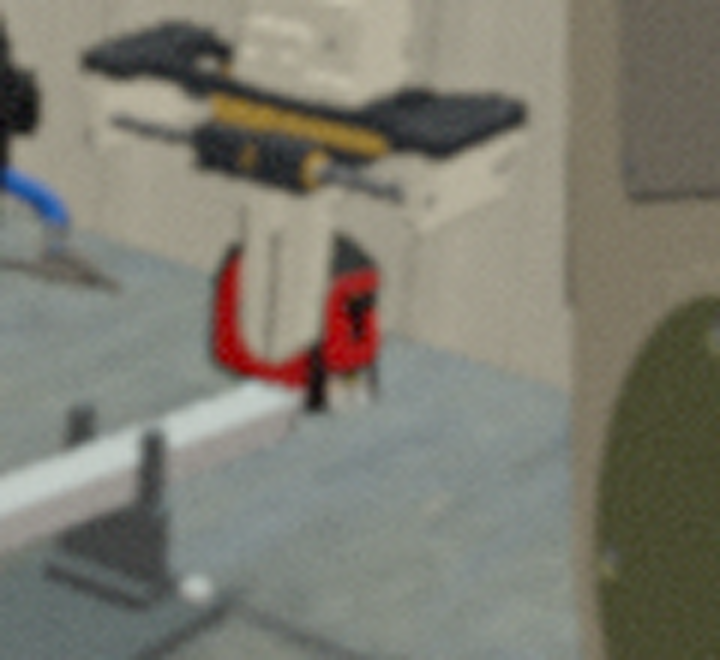

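```bash
python3 -c "
from h import *
def proj(d,p):
    R=cv2.Rodrigues(np.array(d['rvec'],float))[0];p=R@np.array(p,float)+np.array(d['tvec']).reshape(3);return (p[:2]/p[2]*K(d)+[d['cx'],d['cy']]).round(1)
d=np.load('cur.npz');print('now tcp proj',proj(d,(572,-309.5,47.3)),proj(d,(572,-309.5,84)))
d=np.load('scene0.npz');print('start',proj(d,(247,546,181)))
for n in('scene','top'):
    d=np.load(n+'0.npz');W=world(d);m=(abs(W[...,0]-247)<110)&(abs(W[...,1]-546)<110)&(W[...,2]>120)
    s=W[m];print(n,len(s))
    for z in range(120,300,15):
        t=s[abs(s[:,2]-z)<7]
        if len(t)>2: print(z,len(t),np.percentile(t,[2,98],axis=0).round().tolist())
d=np.load('scene0.npz');save(d,'g0.png',(0,140,180,420),2.1)
"
```

```text
now tcp proj [325.5 140.3] [326.4 127.9]
start [ 46.7 377.5]
scene 11828
225 161 [[214.0, 491.0, 219.0], [222.0, 507.0, 232.0]]
240 222 [[214.0, 489.0, 233.0], [225.0, 507.0, 247.0]]
255 250 [[213.0, 489.0, 248.0], [223.0, 507.0, 262.0]]
270 275 [[213.0, 488.0, 263.0], [223.0, 507.0, 276.0]]
285 100 [[213.0, 492.0, 278.0], [220.0, 506.0, 284.0]]
top 1858
225 32 [[216.0, 490.0, 220.0], [278.0, 589.0, 231.0]]
240 37 [[216.0, 487.0, 233.0], [234.0, 495.0, 246.0]]
255 21 [[215.0, 486.0, 249.0], [231.0, 493.0, 256.0]]
```

View pics/g0.png

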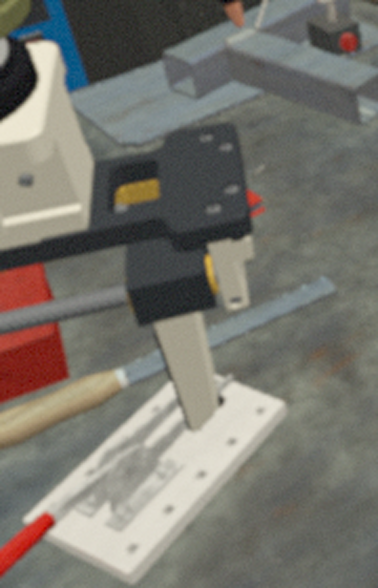

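```bash
python3 -m jog '[{"grip":-1,"dx":0,"dy":0.5,"dz":0,"ax":0,"ay":0,"az":0},{"grip":-1,"dx":0,"dy":0.2,"dz":0.4,"ax":0,"ay":0,"az":0},{"grip":-1,"dx":0,"dy":0,"dz":0.4,"ax":0,"ay":0,"az":0},{"grip":-1,"dx":0,"dy":0,"dz":0,"ax":0,"ay":0,"az":0}]'; python3 -c "
from h import *
togo((573,-325,11));d=cam('scene');save(d,'s5.png',(280,70,400,180),6);togo((573,-325,11))"
```

```text
clock: 6.72
tcp_pos: [573.1, -340.4, 12.0]
tcp_rot: [0.0, 0.999, 0.032, -0.001]
force: [0.4, 0.5, 0.5]
width: 0.004
clk 6.725 p [ 573.1 -340.4   12. ] F [0.4 0.5 0.5] w 0.004 ang 3.65 z [-0.002 -0.001 -1.   ]
units [ 0.02 -0.38  0.02]
clk 6.775 p [ 573.6 -340.7   12.9] F [-0.6  0.1 -0.2] w 0.005 ang 3.66 z [-0.001 -0.001 -1.   ]
units [ 0.01 -0.39  0.05]
```

View pics/s5.png

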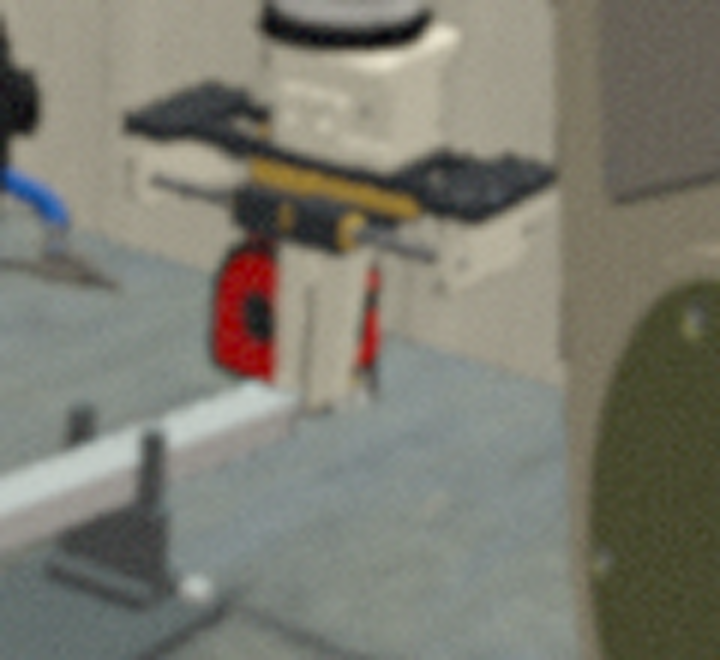

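The fingertips really sit about 37 mm above the reported TCP z; the camera shows this and there was no contact force. With that allowance, the fingers now stand behind the bar's −y end at about (333,137). I'll push in small steps.

```bash
python3 -m jog '[{"grip":-1,"dx":0,"dy":-0.25,"dz":0,"ax":0,"ay":0,"az":0},{"grip":-1,"dx":0,"dy":-0.1,"dz":0,"ax":0,"ay":0,"az":0}]';python3 -m jog '[{"grip":-1,"dx":0,"dy":-0.1,"dz":0,"ax":0,"ay":0,"az":0}]';python3 -m jog '[{"grip":-1,"dx":0,"dy":-0.1,"dz":0,"ax":0,"ay":0,"az":0}]';python3 -m jog '[{"grip":-1,"dx":0,"dy":-0.1,"dz":0,"ax":0,"ay":0,"az":0}]'; python3 -c "
from h import *
togo((573,-317,11));chk();togo((573,-317,11))"
```

```text
clock: 7.02
tcp_pos: [572.9, -326.3, 13.3]
tcp_rot: [0.001, 0.999, 0.032, -0.0]
force: [0.6, -3.8, -1.8]
width: 0.005
clock: 7.15
tcp_pos: [572.9, -322.5, 13.7]
tcp_rot: [0.002, 0.999, 0.032, -0.0]
force: [0.4, -5.0, -2.8]
width: 0.004
clock: 7.28
tcp_pos: [572.8, -318.7, 14.1]
tcp_rot: [0.002, 0.999, 0.032, 0.0]
force: [0.4, -3.9, -2.4]
width: 0.003
clock: 7.4
tcp_pos: [572.7, -314.8, 14.4]
tcp_rot: [0.003, 0.999, 0.032, 0.0]
force: [-0.3, -4.8, -1.0]
width: 0.008
clk 7.4 p [ 572.7 -314.8   14.4] F [-0.3 -4.8 -1. ] w 0.008 ang 3.68 z [ 0.001 -0.005 -1.   ]
units [0.   0.06 0.08]
topz at -100,-20,0,20,40: [ 86.5  94.1  96.5  98.8 101. ] slope 0.113
y range -327.1 94.8
clk 7.45 p [ 572.7 -314.2   14.4] F [-0.1 -4.1 -1.6] w 0.006 ang 3.69 z [ 0.001 -0.005 -1.   ]
units [0.   0.07 0.09]
```

```bash
python3 -m jog '[{"grip":-1,"dx":0,"dy":0.2,"dz":0.05,"ax":0.02,"ay":0,"az":0},{"grip":-1,"dx":0,"dy":0,"dz":0,"ax":0,"ay":0,"az":0}]'; python3 -c "
from h import *
chk();togo((573,-317,11))"; python3 -m jog '[{"grip":-1,"dx":0,"dy":-0.2,"dz":0,"ax":0,"ay":0,"az":0},{"grip":-1,"dx":0,"dy":-0.1,"dz":0,"ax":0,"ay":0,"az":0},{"grip":-1,"dx":0,"dy":-0.1,"dz":0,"ax":0,"ay":0,"az":0},{"grip":-1,"dx":0,"dy":0.2,"dz":0,"ax":0,"ay":0,"az":0},{"grip":-1,"dx":0,"dy":0,"dz":0,"ax":0,"ay":0,"az":0}]'; python3 -c "
from h import *
chk();togo((573,-317,11))"
```

```text
clock: 7.7
tcp_pos: [573.5, -321.5, 12.5]
tcp_rot: [-0.0, 0.999, 0.032, 0.0]
force: [0.2, 0.8, -0.6]
width: 0.005
topz at -100,-20,0,20,40: [ 86.6  94.8  96.8  98.7 100.9] slope 0.102
y range -329.6 95.5
clk 7.75 p [ 573.6 -321.2   12.5] F [-0.3  0.6 -1.1] w 0.008 ang 3.73 z [ 0.001  0.    -1.   ]
units [-0.01 -0.11  0.04]
clock: 8.38
tcp_pos: [573.7, -314.2, 13.6]
tcp_rot: [0.001, 0.999, 0.032, 0.001]
force: [0.9, -0.9, -0.9]
width: 0.005
topz at -100,-20,0,20,40: [ 86.4  94.6  96.9  99.2 100.8] slope 0.104
y range -324.2 103.1
clk 8.425 p [ 573.6 -313.8   13.4] F [ 0.2 -0.6 -0.8] w 0.005 ang 3.73 z [ 0.002 -0.002 -1.   ]
units [-0.02  0.08  0.06]
```

```bash
for i in 1; do python3 -m jog '[{"grip":-1,"dx":0,"dy":-0.2,"dz":0,"ax":0,"ay":0,"az":0},{"grip":-1,"dx":0,"dy":-0.1,"dz":0,"ax":0,"ay":0,"az":0},{"grip":-1,"dx":0,"dy":-0.1,"dz":0,"ax":0,"ay":0,"az":0},{"grip":-1,"dx":0,"dy":0.2,"dz":0.03,"ax":0,"ay":0,"az":0},{"grip":-1,"dx":0,"dy":0,"dz":0,"ax":0,"ay":0,"az":0}]'|grep force; python3 -c "
from h import *
chk();togo((573,-317,11))"; done; python3 -m jog '[{"grip":-1,"dx":0,"dy":-0.2,"dz":0,"ax":0,"ay":0,"az":0},{"grip":-1,"dx":0,"dy":-0.1,"dz":0,"ax":0,"ay":0,"az":0},{"grip":-1,"dx":0,"dy":-0.1,"dz":0,"ax":0,"ay":0,"az":0},{"grip":-1,"dx":0,"dy":0.2,"dz":0,"ax":0,"ay":0,"az":0},{"grip":-1,"dx":0,"dy":0,"dz":0,"ax":0,"ay":0,"az":0}]'|grep force; python3 -c "
from h import *
chk('s6.png');togo((573,-317,11))"
```

```text
force: [-0.0, -0.8, -1.2]
topz at -100,-20,0,20,40: [ 86.3  94.8  96.5  98.8 100.6] slope 0.096
y range -314.5 110.5
clk 9.1 p [ 573.6 -306.4   12.8] F [-0.1  1.1 -1.4] w 0.005 ang 3.73 z [ 0.004 -0.006 -1.   ]
units [-0.03  0.26  0.05]
force: [-0.4, 0.2, 0.2]
topz at -100,-20,0,20,40: [ 86.7  94.8  96.9  98.8 101. ] slope 0.103
y range -308.8 118.2
clk 9.775 p [ 573.5 -299.    13.4] F [-0.3 -1.5 -0.1] w 0.004 ang 3.74 z [ 0.005 -0.009 -1.   ]
units [-0.04  0.45  0.06]
```

View pics/s6.png

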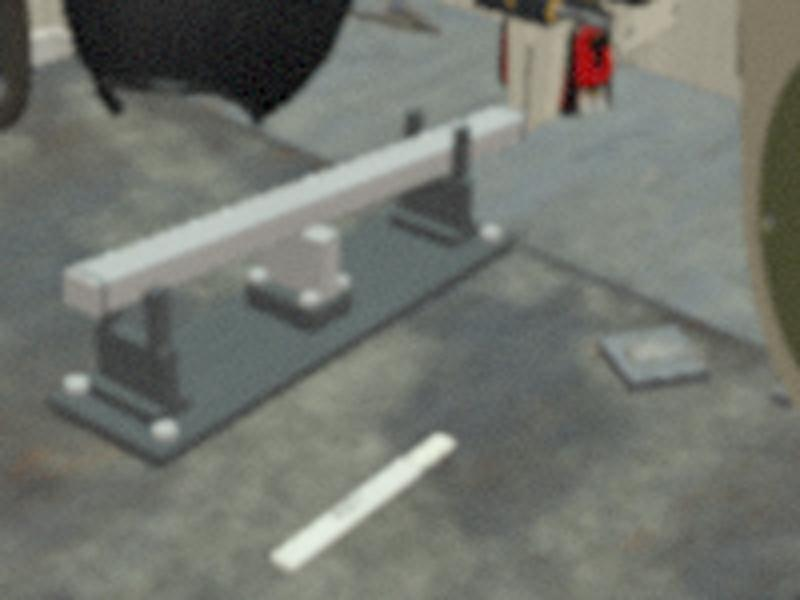

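```bash
python3 -m jog '[{"grip":-1,"dx":-0.02,"dy":-0.2,"dz":0,"ax":0.04,"ay":-0.02,"az":0},{"grip":-1,"dx":0,"dy":-0.1,"dz":0,"ax":0,"ay":0,"az":0},{"grip":-1,"dx":0,"dy":-0.1,"dz":0,"ax":0,"ay":0,"az":0},{"grip":-1,"dx":0,"dy":0.2,"dz":0.03,"ax":0,"ay":0,"az":0},{"grip":-1,"dx":0,"dy":0,"dz":0,"ax":0,"ay":0,"az":0}]'|grep force; python3 -c "
from h import *
chk();togo((573,-317,11))";  python3 -m jog '[{"grip":-1,"dx":0,"dy":-0.2,"dz":0,"ax":0,"ay":0,"az":0},{"grip":-1,"dx":0,"dy":-0.1,"dz":0,"ax":0,"ay":0,"az":0},{"grip":-1,"dx":0,"dy":-0.1,"dz":0,"ax":0,"ay":0,"az":0},{"grip":-1,"dx":0,"dy":0.2,"dz":0,"ax":0,"ay":0,"az":0},{"grip":-1,"dx":0,"dy":0,"dz":0,"ax":0,"ay":0,"az":0}]'|grep force; python3 -c "
from h import *
chk('s6.png');togo((573,-317,11))"
```

```text
force: [-0.6, 0.2, 0.6]
topz at -100,-20,0,20,40: [ 86.5  94.5  97.4  98.6 101.1] slope 0.111
y range -301.2 125.2
clk 10.45 p [ 572.5 -291.7   12.6] F [-0.  -0.9 -0.1] w 0.007 ang 3.73 z [ 0.002 -0.004 -1.   ]
units [-0.03  0.63  0.04]
force: [0.5, 0.1, 0.0]
topz at -100,-20,0,20,40: [ 87.   94.5  97.   99.2 100.3] slope 0.097
y range -295.6 132.4
clk 11.125 p [ 572.4 -284.1   13.2] F [-0.5  0.2  0.1] w 0.007 ang 3.75 z [ 0.003 -0.007 -1.   ]
units [-0.04  0.82  0.06]
```

```bash
sed -i 's/    if tag: save/    global SL; SL=(out[4]-out[1])\/60\n    if tag: save/' h.py
cat > c.py <<'E'
import h,sys
h.chk();h.togo((573,-317,11)); sys.exit(0 if h.SL>.075 else 1)
E
python3 -m jog '[{"grip":-1,"dx":0,"dy":-0.2,"dz":0.02,"ax":0.03,"ay":0,"az":0},{"grip":-1,"dx":0,"dy":-0.1,"dz":0,"ax":0,"ay":0,"az":0},{"grip":-1,"dx":0,"dy":-0.1,"dz":0,"ax":0,"ay":0,"az":0},{"grip":-1,"dx":0,"dy":0.2,"dz":0.03,"ax":0,"ay":0,"az":0},{"grip":-1,"dx":0,"dy":0,"dz":0,"ax":0,"ay":0,"az":0}]'|grep force; python3 c.py && python3 -m jog '[{"grip":-1,"dx":0,"dy":-0.2,"dz":0,"ax":0,"ay":0,"az":0},{"grip":-1,"dx":0,"dy":-0.1,"dz":0,"ax":0,"ay":0,"az":0},{"grip":-1,"dx":0,"dy":-0.1,"dz":0,"ax":0,"ay":0,"az":0},{"grip":-1,"dx":0,"dy":0.2,"dz":0.03,"ax":0,"ay":0,"az":0},{"grip":-1,"dx":0,"dy":0,"dz":0,"ax":0,"ay":0,"az":0}]'|grep force && python3 c.py && python3 -m jog '[{"grip":-1,"dx":0,"dy":-0.2,"dz":0,"ax":0,"ay":0,"az":0},{"grip":-1,"dx":0,"dy":-0.1,"dz":0,"ax":0,"ay":0,"az":0},{"grip":-1,"dx":0,"dy":-0.1,"dz":0,"ax":0,"ay":0,"az":0},{"grip":-1,"dx":0,"dy":0.2,"dz":0.03,"ax":0,"ay":0,"az":0},{"grip":-1,"dx":0,"dy":0,"dz":0,"ax":0,"ay":0,"az":0}]'|grep force && python3 c.py
```

```text
force: [2.1, 0.7, 0.9]
topz at -100,-20,0,20,40: [ 86.8  94.7  96.8  98.6 100.9] slope 0.105
y range -286.5 139.8
clk 11.8 p [ 572.4 -277.    11.7] F [ 0.1  0.2 -0.3] w 0.003 ang 3.74 z [ 0.004 -0.005 -1.   ]
units [-0.05  1.    0.02]
force: [-0.9, 0.7, 0.3]
topz at -100,-20,0,20,40: [ 86.5  94.7  97.1  99.  101.1] slope 0.107
y range -278.3 147.0
clk 12.475 p [ 572.  -269.9   11. ] F [0.4 0.2 0.3] w 0.007 ang 3.74 z [ 0.005 -0.008 -1.   ]
units [-0.05  1.18  0.01]
force: [0.5, 0.2, -0.4]
topz at -100,-20,0,20,40: [ 86.8  94.7  96.6  98.7 100.9] slope 0.104
y range -273.0 154.1
clk 13.15 p [ 571.7 -263.    10.4] F [ 0.8 -0.2  0.8] w 0.004 ang 3.75 z [ 0.005 -0.012 -1.   ]
units [-0.05  1.35  0.  ]
```

```bash
python3 -m jog '[{"grip":-1,"dx":-0.03,"dy":-0.2,"dz":0,"ax":0.06,"ay":-0.02,"az":0},{"grip":-1,"dx":0,"dy":-0.1,"dz":0,"ax":0,"ay":0,"az":0},{"grip":-1,"dx":0,"dy":-0.1,"dz":0,"ax":0,"ay":0,"az":0},{"grip":-1,"dx":0,"dy":0.2,"dz":0.03,"ax":0,"ay":0,"az":0},{"grip":-1,"dx":0,"dy":0,"dz":0,"ax":0,"ay":0,"az":0}]'|grep force; python3 c.py && python3 -m jog '[{"grip":-1,"dx":0,"dy":-0.2,"dz":0,"ax":0,"ay":0,"az":0},{"grip":-1,"dx":0,"dy":-0.1,"dz":0,"ax":0,"ay":0,"az":0},{"grip":-1,"dx":0,"dy":-0.1,"dz":0,"ax":0,"ay":0,"az":0},{"grip":-1,"dx":0,"dy":0.2,"dz":0.0,"ax":0,"ay":0,"az":0},{"grip":-1,"dx":0,"dy":0,"dz":0,"ax":0,"ay":0,"az":0}]'|grep force && python3 c.py
```

```text
force: [-0.7, 0.5, 0.4]
topz at -100,-20,0,20,40: [ 86.4  94.7  96.8  98.6 101.4] slope 0.111
y range -267.5 161.2
clk 13.825 p [ 569.9 -256.     9.6] F [-0.1  0.7 -0.1] w 0.004 ang 3.74 z [ 0.001 -0.004 -1.   ]
units [-0.02  1.53 -0.03]
force: [-0.5, 0.4, 0.6]
topz at -100,-20,0,20,40: [ 86.3  94.6  96.5  98.7 100.4] slope 0.098
y range -257.2 168.0
clk 14.5 p [ 569.5 -249.    10.2] F [ 0.6  0.4 -1.1] w 0.004 ang 3.75 z [ 0.002 -0.008 -1.   ]
units [-0.02  1.7  -0.01]
```

```bash
python3 -m jog '[{"grip":-1,"dx":0,"dy":-0.2,"dz":0,"ax":0.04,"ay":0,"az":0},{"grip":-1,"dx":0,"dy":-0.1,"dz":0,"ax":0,"ay":0,"az":0},{"grip":-1,"dx":0,"dy":-0.1,"dz":0,"ax":0,"ay":0,"az":0},{"grip":-1,"dx":0,"dy":0.2,"dz":0.03,"ax":0,"ay":0,"az":0},{"grip":-1,"dx":0,"dy":0,"dz":0,"ax":0,"ay":0,"az":0}]'|grep force; python3 c.py && python3 -m jog '[{"grip":-1,"dx":0,"dy":-0.2,"dz":0,"ax":0,"ay":0,"az":0},{"grip":-1,"dx":0,"dy":-0.1,"dz":0,"ax":0,"ay":0,"az":0},{"grip":-1,"dx":0,"dy":-0.1,"dz":0,"ax":0,"ay":0,"az":0},{"grip":-1,"dx":0,"dy":0.2,"dz":0.0,"ax":0,"ay":0,"az":0},{"grip":-1,"dx":0,"dy":0,"dz":0,"ax":0,"ay":0,"az":0}]'|grep force && python3 c.py
```

```text
force: [0.3, 0.9, 0.2]
topz at -100,-20,0,20,40: [90.7 89.9 89.6 89.1 89.2] slope -0.01
y range -251.0 168.7
clk 15.175 p [ 569.1 -242.     9.4] F [-1.1  0.3  0.1] w 0.005 ang 3.75 z [ 0.002 -0.004 -1.   ]
units [-0.02  1.88 -0.03]
```

```bash
python3 -m jog '[{"grip":-1,"dx":0,"dy":0.2,"dz":0,"ax":0,"ay":0,"az":0},{"grip":-1,"dx":0,"dy":0,"dz":0,"ax":0,"ay":0,"az":0}]'|grep force; python3 c.py;  python3 -c "
from h import *
chk('s7.png')
d=cam('top');save(d,'t7.png',(240,120,440,200),4)"
```

```text
force: [-0.2, 0.2, 0.1]
topz at -100,-20,0,20,40: [87.7 92.8 94.3 96.2 97.1] slope 0.071
y range -259.8 169.0
clk 15.475 p [ 569.5 -249.7    9.1] F [-0.   0.1  0.2] w 0.003 ang 3.76 z [ 0.002 -0.003 -1.   ]
units [-0.02  1.69 -0.04]
topz at -100,-20,0,20,40: [88.2 92.5 94.1 95.4 96.2] slope 0.062
y range -258.3 169.3
```

View pics/s7.png

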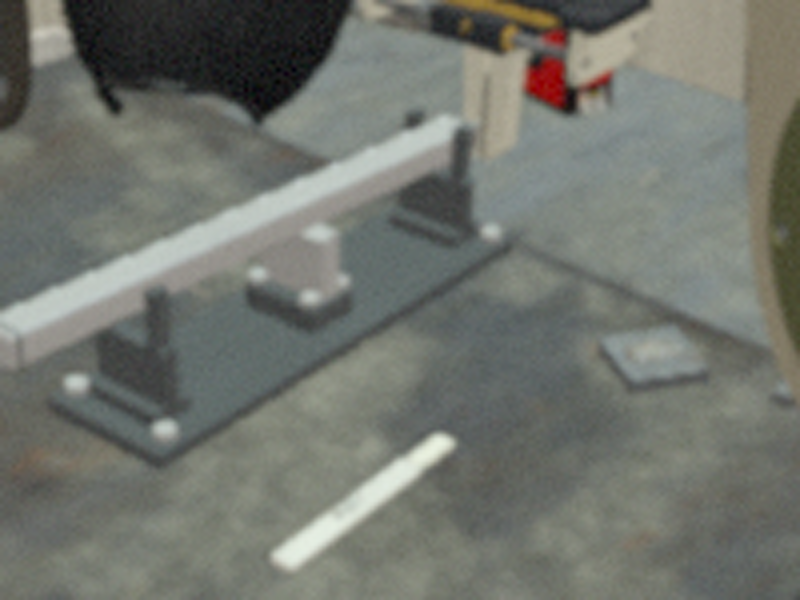

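View pics/t7.png

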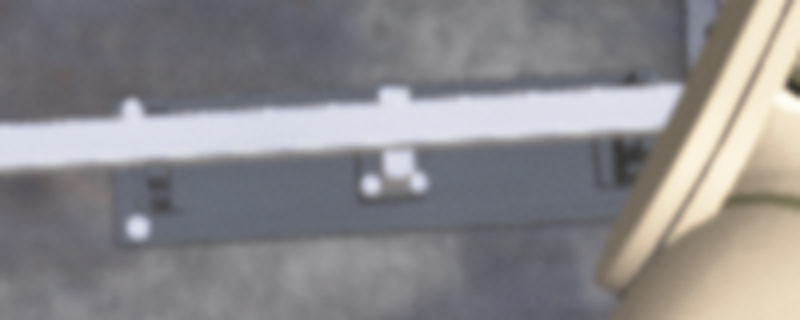

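```bash
sed -i 's/abs(W\[...,1\]+90)<260/abs(W[...,1]+60)<330/' h.py; python3 -m jog '[{"grip":-1,"dx":0,"dy":0,"dz":0,"ax":0,"ay":0,"az":0},{"grip":-1,"dx":0,"dy":0,"dz":0,"ax":0,"ay":0,"az":0}]'|grep clock;python3 c.py;python3 -m jog '[{"grip":-1,"dx":0,"dy":0,"dz":0,"ax":0,"ay":0,"az":0},{"grip":-1,"dx":0,"dy":0,"dz":0,"ax":0,"ay":0,"az":0}]'|grep clock;python3 c.py;python3 -m jog '[{"grip":-1,"dx":0,"dy":0,"dz":0,"ax":0,"ay":0,"az":0},{"grip":-1,"dx":0,"dy":0,"dz":0,"ax":0,"ay":0,"az":0}]'|grep clock;python3 c.py
```

```text
clock: 15.82
topz at -100,-20,0,20,40: [88.  92.4 93.3 93.9 95. ] slope 0.043
y range -257.5 175.9
clk 15.875 p [ 569.5 -249.2    9. ] F [ 0.2 -0.8  1. ] w 0.005 ang 3.79 z [ 0.002 -0.003 -1.   ]
units [-0.02  1.7  -0.04]
clock: 16.12
topz at -100,-20,0,20,40: [90.1 91.  91.3 91.2 91.2] slope 0.003
y range -258.1 176.5
clk 16.175 p [ 569.5 -249.1    9.1] F [ 0.  -0.3  0.3] w 0.004 ang 3.8 z [ 0.002 -0.003 -1.   ]
units [-0.03  1.7  -0.04]
clock: 16.42
topz at -100,-20,0,20,40: [90.8 90.  89.6 89.6 89.5] slope -0.008
y range -257.3 176.6
clk 16.475 p [ 569.5 -249.1    9.1] F [-0.4  0.1  1.2] w 0.005 ang 3.8 z [ 0.002 -0.003 -1.   ]
units [-0.03  1.7  -0.04]
```

```bash
for i in 1 2 3 4 5; do python3 -m jog '[{"grip":-1,"dx":0,"dy":0,"dz":0,"ax":0,"ay":0,"az":0},{"grip":-1,"dx":0,"dy":0,"dz":0,"ax":0,"ay":0,"az":0}]'|grep clock;python3 c.py|grep slope; done
```

```text
clock: 16.73
topz at -100,-20,0,20,40: [90.  90.3 90.  90.3 90.2] slope -0.002
clock: 17.02
topz at -100,-20,0,20,40: [89.9 91.  91.1 91.2 91. ] slope -0.0
clock: 17.32
topz at -100,-20,0,20,40: [90.2 90.4 90.8 90.  90.3] slope -0.003
clock: 17.62
topz at -100,-20,0,20,40: [90.  90.5 90.2 90.1 90.4] slope -0.001
clock: 17.92
topz at -100,-20,0,20,40: [90.  90.6 90.6 90.4 90.4] slope -0.003
```

```bash
python3 -m jog '[{"grip":-1,"dx":0,"dy":-0.2,"dz":0,"ax":0,"ay":0,"az":0},{"grip":-1,"dx":0,"dy":-0.06,"dz":0,"ax":0,"ay":0,"az":0},{"grip":-1,"dx":0,"dy":0,"dz":0,"ax":0,"ay":0,"az":0}]'|egrep 'pos|force';for i in 1 2 3; do python3 -m jog '[{"grip":-1,"dx":0,"dy":-0.04,"dz":0,"ax":0,"ay":0,"az":0}]'|egrep 'pos|force';done; python3 c.py
```

```text
tcp_pos: [568.7, -237.7, 9.0]
force: [0.2, 0.6, -0.2]
tcp_pos: [568.7, -236.1, 9.1]
force: [-0.2, -0.0, -0.1]
tcp_pos: [568.6, -234.4, 9.1]
force: [0.1, 0.1, -0.1]
tcp_pos: [568.6, -233.5, 9.3]
force: [-0.5, -6.1, -0.0]
topz at -100,-20,0,20,40: [90.  90.3 90.4 90.1 90.6] slope 0.005
y range -244.6 176.7
clk 18.775 p [ 568.6 -233.6    9.3] F [-0.9 -3.2  0.5] w 0.004 ang 3.8 z [ 0.002 -0.004 -1.   ]
units [-0.03  2.09 -0.03]
```

```bash
for i in 1 2 3; do python3 -m jog '[{"grip":-1,"dx":0,"dy":-0.05,"dz":0,"ax":0,"ay":0,"az":0}]'|egrep 'pos|force';done; python3 c.py
```

```text
tcp_pos: [568.5, -232.7, 9.7]
force: [-0.3, -5.6, 0.3]
tcp_pos: [568.5, -231.9, 10.0]
force: [-0.2, -6.0, -0.7]
tcp_pos: [568.4, -231.1, 10.3]
force: [-0.2, -5.5, 0.7]
topz at -100,-20,0,20,40: [90.5 90.1 90.5 89.7 89.8] slope -0.006
y range -239.7 179.6
clk 19.2 p [ 568.4 -231.    10.3] F [-0.5 -5.5 -1.1] w 0.005 ang 3.73 z [ 0.003 -0.009 -1.   ]
units [-0.03  2.15  0.  ]
```

```bash
for i in 1 2 3 4; do python3 -m jog '[{"grip":-1,"dx":0,"dy":-0.05,"dz":0,"ax":0,"ay":0,"az":0}]'|egrep 'pos|force';done; python3 -m jog '[{"grip":-1,"dx":0,"dy":0.1,"dz":0,"ax":0,"ay":0,"az":0},{"grip":-1,"dx":0,"dy":0.4,"dz":0,"ax":0,"ay":0,"az":0}]'|egrep 'pos|force'; python3 c.py
```

```text
tcp_pos: [568.4, -230.2, 10.7]
force: [-0.8, -6.6, -0.2]
tcp_pos: [568.3, -229.4, 11.0]
force: [-0.9, -6.2, -0.1]
tcp_pos: [568.3, -228.6, 11.4]
force: [-0.9, -5.4, 0.0]
tcp_pos: [568.2, -227.9, 11.7]
force: [0.5, -5.6, 1.1]
tcp_pos: [569.5, -247.3, 11.9]
force: [-0.0, -0.1, -0.0]
topz at -100,-20,0,20,40: [90.5 90.5 90.2 89.5 89.7] slope -0.013
y range -256.5 183.6
clk 20.0 p [ 569.6 -249.9   12.2] F [-0.5 -1.4  0.4] w 0.003 ang 3.62 z [ 0.006 -0.016 -1.   ]
units [-0.02  1.68  0.06]
```

```bash
python3 -m jog '[{"grip":-1,"dx":0,"dy":0.5,"dz":-0.2,"ax":0.09,"ay":-0.03,"az":0},{"grip":-1,"dx":0,"dy":0,"dz":-1,"ax":0,"ay":0,"az":0},{"grip":-1,"dx":0,"dy":0,"dz":-1,"ax":0,"ay":0,"az":0}]'|egrep 'pos|force'; python3 c.py;python3 -m jog '[{"grip":0.3,"dx":0,"dy":0,"dz":-1,"ax":0,"ay":0,"az":0},{"grip":0.3,"dx":0,"dy":0,"dz":-1,"ax":0,"ay":0,"az":0},{"grip":0.3,"dx":0,"dy":0,"dz":-0.3,"ax":0,"ay":0,"az":0}]'|egrep 'pos|force';  python3 -c "
from h import *
chk('s8.png');togo((405,270,185))
print(fitbar(cam('scene'))[0][:,1].max())"
```

```text
tcp_pos: [567.5, -270.7, 97.1]
force: [0.7, 0.3, 0.6]
topz at -100,-20,0,20,40: [89.8 90.5 89.9 89.7 90. ] slope -0.007
y range -215.0 183.3
clk 20.425 p [ 570.4 -272.5  103.9] F [ 1.7 -0.   4. ] w 0.004 ang 3.51 z [-0.002  0.001 -1.   ]
units [0.   1.12 2.32]
tcp_pos: [570.4, -274.2, 198.3]
force: [0.0, -0.0, -0.1]
topz at -100,-20,0,20,40: [90.4 90.  90.2 89.9 90.3] slope 0.005
y range -215.4 183.8
clk 20.85 p [ 570.4 -274.2  198.7] F [0.1 0.  0.1] w 0.321 ang 3.43 z [-0.001  0.001 -1.   ]
units [ -3.31 -13.83   0.37]
184.53521947761507
```

View pics/s8.png

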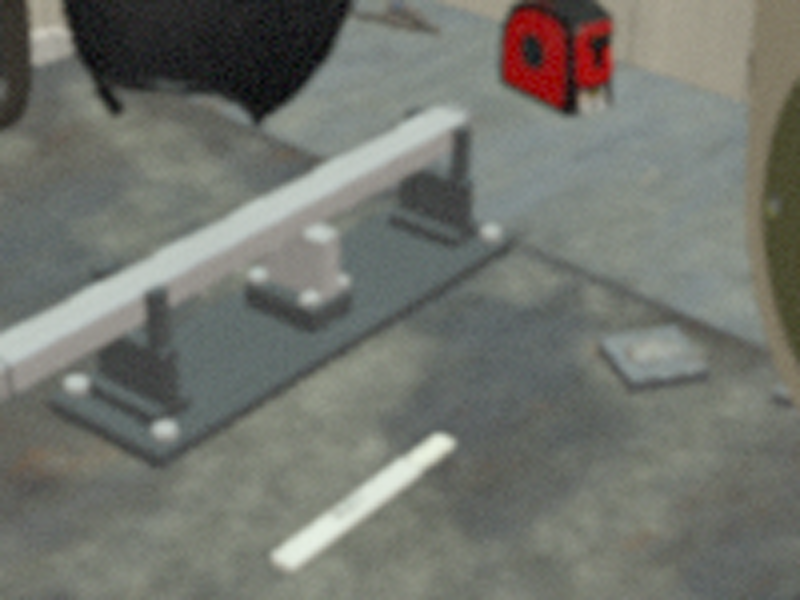

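```bash
python3 -m jog '[{"grip":0.1,"dx":-0.2,"dy":-1,"dz":0,"ax":0,"ay":0,"az":0},{"grip":0.1,"dx":-0.2,"dy":-1,"dz":0,"ax":0,"ay":0,"az":0},{"grip":0.1,"dx":-0.2,"dy":-1,"dz":0,"ax":0,"ay":0,"az":0},{"grip":0.1,"dx":-0.2,"dy":-1,"dz":0,"ax":0,"ay":0,"az":0},{"grip":0.1,"dx":-0.2,"dy":-1,"dz":0,"ax":0,"ay":0,"az":0}]'|egrep 'pos|force';python3 -m jog '[{"grip":0.1,"dx":-0.2,"dy":-1,"dz":0,"ax":0,"ay":0,"az":0},{"grip":0.1,"dx":-0.2,"dy":-1,"dz":0,"ax":0,"ay":0,"az":0},{"grip":0.1,"dx":-0.2,"dy":-1,"dz":0,"ax":0,"ay":0,"az":0},{"grip":0.1,"dx":-0.2,"dy":-1,"dz":0,"ax":0,"ay":0,"az":0},{"grip":0.1,"dx":-0.2,"dy":-1,"dz":0,"ax":0,"ay":0,"az":-0.5}]'|egrep 'pos|force'; python3 -c "
from h import *
chk();togo((388.5,284.5,100))"
```

```text
tcp_pos: [511.3, -72.1, 183.2]
force: [0.8, -0.7, -0.9]
tcp_pos: [451.5, 131.4, 172.7]
force: [0.5, 0.5, -0.5]
topz at -100,-20,0,20,40: [90.3 89.9 90.1 90.  90.4] slope 0.008
y range -215.5 183.7
clk 22.2 p [449.9 135.5 172.4] F [-1.4  3.7 -0.7] w 0.55 ang 8.62 z [-0.04   0.012 -0.999]
units [-0.89 -3.88  1.92]
```

```bash
python3 -m jog '[{"grip":0.1,"dx":-0.2,"dy":-1,"dz":0,"ax":-0.1,"ay":0.22,"az":-0.6},{"grip":0.1,"dx":-0.3,"dy":-1,"dz":0,"ax":0,"ay":0,"az":-0.6},{"grip":0.1,"dx":0,"dy":-1,"dz":0,"ax":0,"ay":0,"az":0},{"grip":0.1,"dx":0,"dy":-0.3,"dz":0,"ax":0,"ay":0,"az":0},{"grip":0.1,"dx":0,"dy":0,"dz":0,"ax":0,"ay":0,"az":0}]'|egrep 'pos|force'; python3 -c "
from h import *
chk();togo((388.5,284.5,60))"
```

```text
tcp_pos: [389.0, 259.2, 162.2]
force: [-0.4, -0.7, -0.3]
topz at -100,-20,0,20,40: [90.2 90.2 90.2 89.9 90. ] slope -0.003
y range -215.2 96.8
clk 22.875 p [389.2 258.8 162.2] F [-0.2  1.  -0.6] w 0.55 ang 21.02 z [-0.012 -0.004 -1.   ]
units [ 0.25 -0.6   2.55]
```

```bash
python3 -m jog '[{"grip":0.1,"dx":0.25,"dy":-0.6,"dz":0.7,"ax":0,"ay":0.07,"az":0},{"grip":0.1,"dx":0,"dy":0,"dz":0.9,"ax":0,"ay":0,"az":0},{"grip":0.1,"dx":0,"dy":0,"dz":0.9,"ax":0,"ay":0,"az":0},{"grip":0.1,"dx":0,"dy":0,"dz":0,"ax":0,"ay":0,"az":0}]'|egrep 'pos|force'; python3 -c "
from h import *
togo((388.5,284.5,-9))
d=cam('scene');save(d,'s9.png',(130,190,270,320),5);np.savez('s9.npz',**d)
d=cam('top');save(d,'t9.png',(130,170,270,280),5);np.savez('t9.npz',**d)
togo((388.5,284.5,-9))"
```

```text
tcp_pos: [392.8, 280.4, 59.0]
force: [-0.4, 0.4, 0.2]
clk 23.375 p [392.8 280.4  59. ] F [-0.4  0.4  0.2] w 0.549 ang 20.65 z [ 0.001 -0.001 -1.   ]
units [-0.07 -0.14  1.7 ]
clk 23.475 p [395.3 282.1  62.7] F [0.1 0.2 0.8] w 0.549 ang 20.66 z [ 0.006  0.002 -1.   ]
units [-0.15 -0.12  1.79]
```

View pics/s9.png

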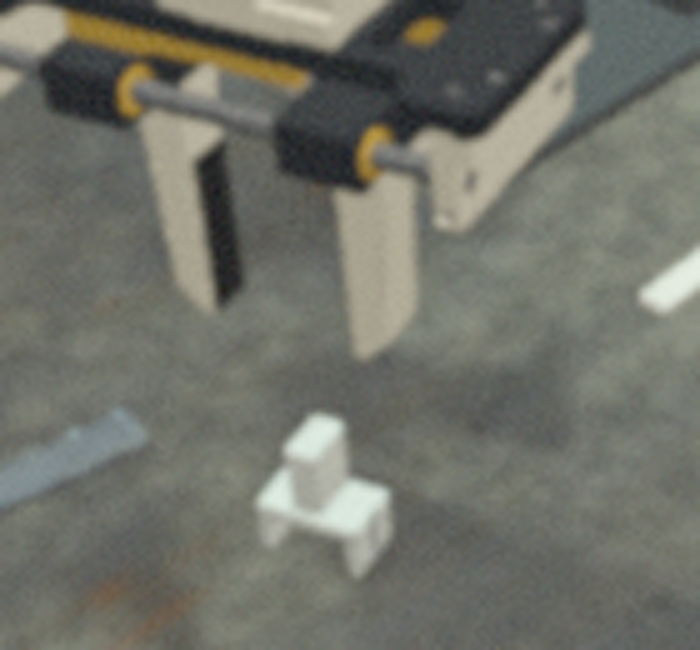

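View pics/t9.png

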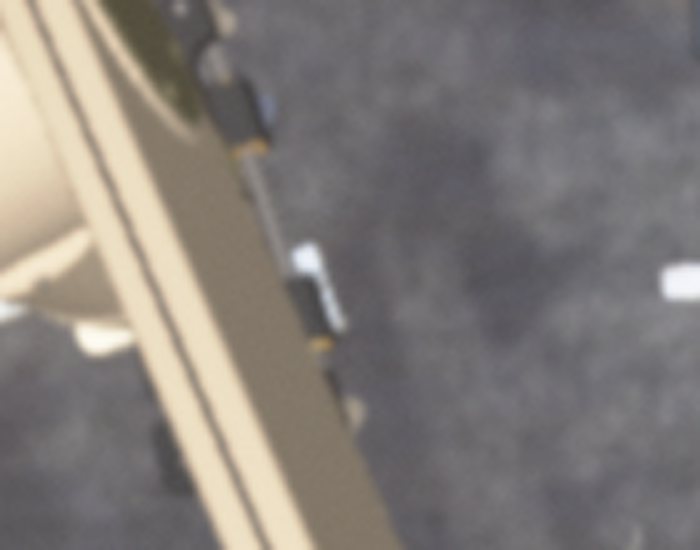

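```bash
python3 -c "
from h import *
d=np.load('s9.npz');W=world(d)
m=(abs(W[...,0]-392)<60)&(abs(W[...,1]-282)<45)&(W[...,2]>60)&(W[...,2]<150)
P=W[m];e=np.array([.936,.353]);f=np.array([-.353,.936])
for z in range(62,150,6):
    t=P[abs(P[:,2]-z)<3]
    if len(t)<3: continue
    u=(t[:,:2]-[392.8,280.4])@e;v=(t[:,:2]-[392.8,280.4])@f
    for s in(u<0,u>0):
        if s.sum()>3: print(z,s.sum(),np.percentile(u[s],[2,98]).round(1),np.percentile(v[s],[2,98]).round(1))
print(P[:,2].min())
m=(W[...,2]>38)&(W[...,2]<55)&(abs(W[...,0]-388)<30)&(abs(W[...,1]-285)<30);s=W[m];print('tab',s.mean(0),cv2.minAreaRect(s[:,:2].astype(np.float32)))
"
```

```text
98 10 [-33.5 -25.6] [ 8.8 10.3]
98 30 [25.8 36.1] [-6.5 10.5]
104 28 [-39.4 -26.5] [-4.8 11. ]
104 39 [26.  40.4] [-5.2 11.2]
110 37 [-40.4 -26.1] [-6.6 11.1]
110 40 [25.4 39.5] [-6.4 10.8]
116 41 [-40.4 -26. ] [-7.7 11. ]
116 40 [25.9 40.3] [-6.4 10.6]
122 38 [-40.8 -26.8] [-6.1 10.9]
122 43 [25.3 41.6] [-5.6 10.6]
128 42 [-41.2 -26.9] [-7.1 11.3]
128 44 [25.8 40.7] [-6.1 10.4]
134 46 [-41.5 -25.6] [-5.9 11.4]
134 41 [25.9 41. ] [-6.8 10.8]
140 41 [-42.3 -26.3] [-4.1 10.8]
140 50 [25.7 42.2] [-6.2 11.5]
146 45 [-42.3 -24.9] [-5.2 11. ]
146 44 [25.9 42.6] [-4.9 11.3]
94.99565907007266
tab [386.36072657 286.16998691  45.3207643 ] ((388.0603942871094, 285.3515319824219), (12.106043815612793, 21.032306671142578), 23.20469856262207)
```

```bash
python3 -m jog '[{"grip":-0.1,"dx":-0.15,"dy":-0.1,"dz":0.2,"ax":0,"ay":-0.03,"az":-0.1},{"grip":-0.2,"dx":0,"dy":0,"dz":0.2,"ax":0,"ay":0,"az":0},{"grip":-0.3,"dx":0,"dy":0,"dz":0,"ax":0,"ay":0,"az":0}]'|egrep 'pos|force'; python3 -c "
from h import *
togo((388.7,283.6,-10.5))
robot.get_image('top')
togo((388.7,283.6,-10.5))"
```

```text
tcp_pos: [390.9, 284.9, 49.7]
force: [-0.9, -0.5, 0.5]
clk 23.85 p [390.9 284.9  49.7] F [-0.9 -0.5  0.5] w 0.364 ang 21.69 z [ 0.006  0.003 -1.   ]
units [-0.07  0.01  1.5 ]
clk 23.9 p [391.1 285.   50.1] F [ 0.2  0.3 -0.2] w 0.354 ang 21.68 z [ 0.007  0.004 -1.   ]
units [-0.08  0.01  1.51]
```

```bash
python3 -m jog '[{"grip":-0.3,"dx":-0.08,"dy":0.01,"dz":0.4,"ax":0,"ay":-0.045,"az":0},{"grip":-0.3,"dx":0,"dy":0,"dz":0.4,"ax":0,"ay":0,"az":0},{"grip":-0.3,"dx":0,"dy":0,"dz":0.4,"ax":0,"ay":0,"az":0},{"grip":-0.3,"dx":0,"dy":0,"dz":0,"ax":0,"ay":0,"az":0}]'|egrep 'pos|force'; python3 -c "
from h import *
togo((388.7,283.6,-10.5))
d=cam('scene');save(d,'s10.png',(140,220,260,320),6)
togo((388.7,283.6,-10.5))"
```

```text
tcp_pos: [387.5, 283.1, -2.0]
force: [-0.4, 0.1, -0.2]
clk 24.4 p [387.5 283.1  -2. ] F [-0.4  0.1 -0.2] w 0.35 ang 21.7 z [-0.002 -0.    -1.   ]
units [0.03 0.   0.21]
clk 24.45 p [388.1 283.5  -1.1] F [-0.  -0.2 -0. ] w 0.348 ang 21.69 z [-0.001  0.001 -1.   ]
units [0.01 0.   0.23]
```

View pics/s10.png

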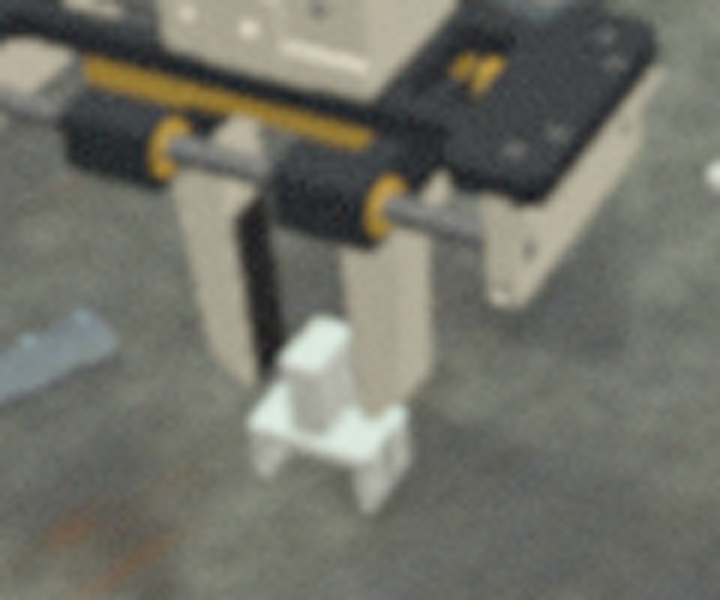

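The fingers straddle the tab (crop 315,370) and stay a little above the saddle's shoulders. I'll go down a few mm more and close.

```bash
python3 -m jog '[{"grip":-0.3,"dx":0,"dy":0,"dz":0.2,"ax":0,"ay":0,"az":0},{"grip":-1,"dx":0,"dy":0,"dz":0,"ax":0,"ay":0,"az":0},{"grip":-1,"dx":0,"dy":0,"dz":0,"ax":0,"ay":0,"az":0},{"grip":-1,"dx":0,"dy":0,"dz":0,"ax":0,"ay":0,"az":0},{"grip":-1,"dx":0,"dy":0,"dz":0,"ax":0,"ay":0,"az":0}]'|egrep 'pos|force|width'; python3 -c "
from h import *
togo((388.7,283.6,-10.5))
d=cam('scene');save(d,'s11.png',(140,220,260,320),6)"
```

```text
tcp_pos: [389.4, 284.2, -8.2]
force: [-0.3, 0.0, 0.0]
width: 0.127
clk 25.075 p [389.4 284.2  -8.2] F [-0.3  0.   0. ] w 0.127 ang 21.69 z [ 0.001  0.002 -1.   ]
units [-0.02  0.01  0.06]
```

View pics/s11.png

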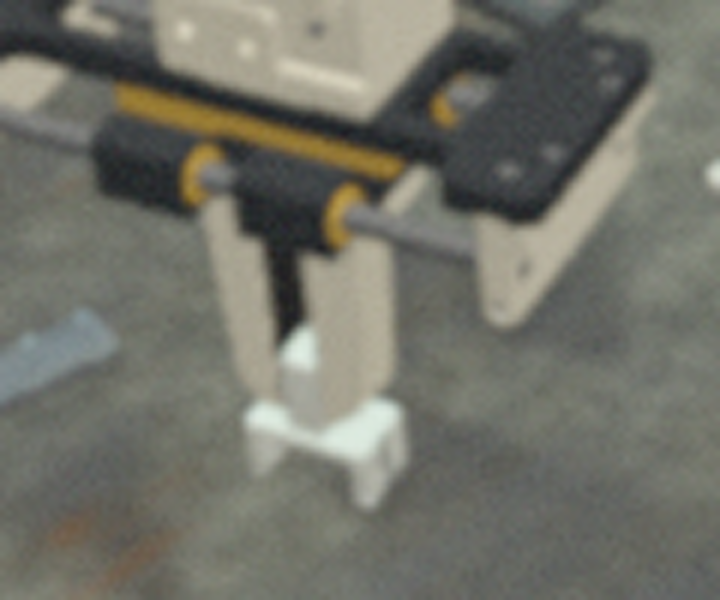

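```bash
python3 -m jog '[{"grip":-1,"dx":0,"dy":0,"dz":-0.3,"ax":0,"ay":0,"az":0},{"grip":-1,"dx":0,"dy":0,"dz":-0.8,"ax":0,"ay":0,"az":0},{"grip":-1,"dx":0,"dy":0,"dz":-1,"ax":0,"ay":0,"az":0},{"grip":-1,"dx":0,"dy":0,"dz":-1,"ax":0,"ay":0,"az":0},{"grip":-1,"dx":0,"dy":0,"dz":-0.3,"ax":0,"ay":0,"az":0}]'|egrep 'pos|force|width'; python3 -c "
from h import *
togo((556.4,-55.8,120))
d=cam('scene');save(d,'s12.png',(140,150,260,280),5)"
```

```text
tcp_pos: [388.4, 283.5, 133.6]
force: [-0.2, 0.4, -1.0]
width: 0.124
clk 25.75 p [388.4 283.5 133.6] F [-0.2  0.4 -1. ] w 0.124 ang 21.69 z [ 0.     0.001 -1.   ]
units [0.77 9.43 0.33]
```

View pics/s12.png

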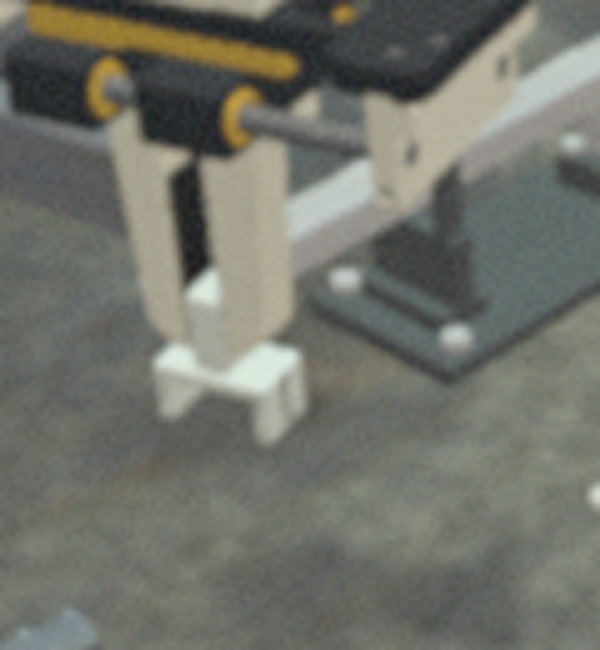

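```bash
python3 -m jog '[{"grip":-1,"dx":0.1,"dy":0.5,"dz":0,"ax":0,"ay":0,"az":0.36},{"grip":-1,"dx":0.2,"dy":0.9,"dz":0,"ax":0,"ay":0,"az":0.36},{"grip":-1,"dx":0.2,"dy":0.9,"dz":0,"ax":0,"ay":0,"az":0.36},{"grip":-1,"dx":0.2,"dy":0.9,"dz":0,"ax":0,"ay":0,"az":0.36},{"grip":-1,"dx":0.3,"dy":0.9,"dz":0,"ax":0,"ay":0,"az":0.36}]'|egrep 'pos|force|width'; python3 -c "
from h import *
chk();togo((556.4,-55.8,120))"
```

```text
tcp_pos: [463.4, 130.7, 126.9]
force: [0.6, -0.0, -0.7]
width: 0.128
topz at -100,-20,0,20,40: [90.4 90.1 90.  90.2 90.1] slope -0.0
y range -216.9 39.2
clk 26.475 p [464.9 126.9 126.7] F [ 0.2 -4.1 -0.5] w 0.126 ang 3.18 z [-0.007 -0.003 -1.   ]
units [2.03 4.69 0.17]
```

```bash
python3 -m jog '[{"grip":-1,"dx":0.5,"dy":0.9,"dz":0,"ax":0,"ay":0.03,"az":-0.05},{"grip":-1,"dx":0.5,"dy":0.9,"dz":0,"ax":0,"ay":0,"az":0},{"grip":-1,"dx":0.5,"dy":0.9,"dz":0,"ax":0,"ay":0,"az":0},{"grip":-1,"dx":0.4,"dy":0.9,"dz":0,"ax":0,"ay":0,"az":0},{"grip":-1,"dx":0,"dy":0.3,"dz":0,"ax":0,"ay":0,"az":0}]'|egrep 'pos|force|width'; python3 -c "
from h import *
chk();togo((556.4,-55.8,120))"
```

```text
tcp_pos: [548.1, -28.5, 117.8]
force: [-0.5, 0.5, -0.6]
width: 0.124
topz at -100,-20,0,20,40: [90.4 90.1 89.9 90.4 90. ] slope -0.001
y range -216.2 183.1
clk 27.15 p [547.5 -29.  117.7] F [ 0.1 -0.6 -1.2] w 0.127 ang 3.7 z [-0.014 -0.002 -1.   ]
units [ 0.18  0.68 -0.06]
```

```bash
python3 -m jog '[{"grip":-1,"dx":0.18,"dy":0.4,"dz":0,"ax":0.01,"ay":0.08,"az":0},{"grip":-1,"dx":0.05,"dy":0.25,"dz":0,"ax":0,"ay":0,"az":0},{"grip":-1,"dx":0,"dy":0,"dz":0,"ax":0,"ay":0,"az":0},{"grip":-1,"dx":0,"dy":0,"dz":0,"ax":0,"ay":0,"az":0}]'|egrep 'pos|force|width'; python3 -c "
from h import *
togo((556.4,-55.8,120))
d=cam('scene');np.savez('s13.npz',**d);save(d,'s13.png',(210,90,330,210),5);chk()
d=cam('top');np.savez('t13.npz',**d);save(d,'t13.png',(270,100,410,200),5)
togo((556.4,-55.8,120))"
```

```text
tcp_pos: [557.5, -53.5, 116.2]
force: [0.5, -0.3, -0.5]
width: 0.127
clk 27.65 p [557.5 -53.5 116.2] F [ 0.5 -0.3 -0.5] w 0.127 ang 3.8 z [-0.001  0.002 -1.   ]
units [-0.03  0.06 -0.09]
topz at -100,-20,0,20,40: [90.5 90.2 90.  90.1 90. ] slope -0.005
y range -215.3 182.9
clk 27.8 p [557.6 -53.5 116.4] F [ 0.7  0.3 -0.4] w 0.127 ang 3.82 z [-0.001  0.002 -1.   ]
units [-0.03  0.06 -0.09]
```

View pics/s13.png

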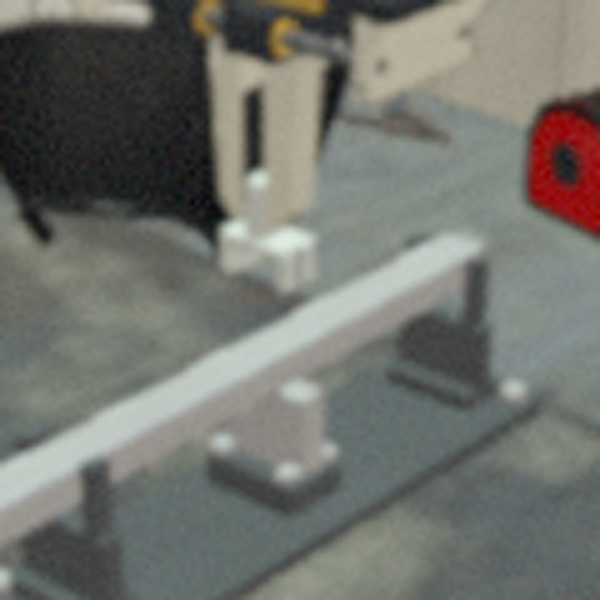

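View pics/t13.png

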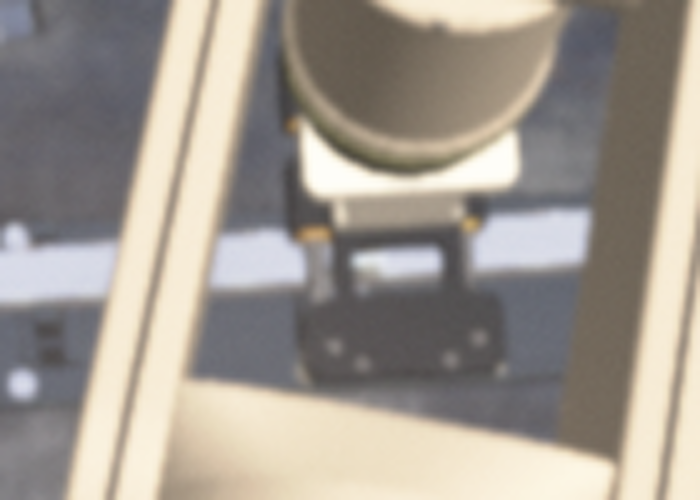

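```bash
python3 -c "
from h import *
d=np.load('s13.npz');W=world(d);im=d['pixels'].astype(int)
y=np.radians(3.75);e=np.array([np.cos(y),np.sin(y)]);f=np.array([-np.sin(y),np.cos(y)])
o=np.array([557.0,-53.9])
m=(abs(W[...,0]-556)<40)&(abs(W[...,1]+54)<30)&(W[...,2]>115)&(W[...,2]<150)
P=W[m];print('zmin',P[:,2].min())
for z in range(120,152,4):
    t=P[abs(P[:,2]-z)<2.1]
    if len(t)>3: u=(t[:,:2]-o)@e;v=(t[:,:2]-o)@f;print(z,len(t),np.percentile(u,[2,98]).round(1),np.percentile(v,[2,98]).round(1))
t=P[(P[:,2]<147)];print(cv2.minAreaRect(t[:,:2].astype(np.float32)))
# bar lateral in scene near ridge, z 85..95 top
m=(abs(W[...,1]+54)<120)&(W[...,2]>87.5)&(W[...,2]<95)&(abs(W[...,0]-556)<30);t=W[m];u=(t[:,:2]-o)@e;v=(t[:,:2]-o)@f
for a in range(-110,111,20):
  s=abs(v-a)<10
  if s.sum()>3: print('bar',a,s.sum(),np.percentile(u[s],[3,50,97]).round(1))
# ridge now
m=(abs(W[...,1]+54)<25)&(W[...,2]>66)&(W[...,2]<73)&(W[...,0]<545)&(W[...,0]>525);t=W[m];u=(t[:,:2]-o)@e;v=(t[:,:2]-o)@f;print('ridge',len(t),np.percentile(u,[2,98]),np.percentile(v,[2,98]))
"
```

```text
zmin 124.88477711305288
124 12 [-18.2  19. ] [-7.8 12.3]
128 22 [-19.9  19.1] [-8.9 13.2]
132 22 [-20.3  18.6] [-7.7 13.4]
136 20 [-19.4  19.3] [-9.1 13.2]
140 23 [-18.6  15.7] [-6.8 13.8]
144 61 [-18.5  19.3] [-7.7 13.3]
148 16 [-16.2  11.9] [-6.5 11.9]
((556.8995361328125, -51.80901336669922), (42.03209686279297, 23.601680755615234), 5.048473358154297)
bar -110 33 [-8.9  1.5 13.6]
bar -90 32 [-8.3  2.  13.2]
bar -70 36 [-9.1  2.3 13.3]
bar -50 35 [-8.9  0.2 12.4]
bar -30 40 [-10.4   1.   12. ]
bar -10 40 [-10.1   0.   12.1]
bar 10 35 [-10.3  -0.1  12.5]
bar 30 38 [-9.4  0.7 10.9]
bar 50 44 [-11.3  -0.2  10.9]
bar 70 45 [-9.8  2.1 11.4]
bar 90 42 [-10.3   0.1  11.2]
bar 110 51 [-10.7  -1.1  10. ]
ridge 27 [-23.37474422 -12.8501191 ] [-9.22014445  7.90190751]
```

```bash
python3 -m jog '[{"grip":-1,"dx":0.02,"dy":0.06,"dz":0.3,"ax":0,"ay":0,"az":0},{"grip":-1,"dx":0,"dy":0,"dz":0.3,"ax":0,"ay":0,"az":0},{"grip":-1,"dx":0,"dy":0,"dz":0.15,"ax":0,"ay":0,"az":0},{"grip":-1,"dx":0,"dy":0,"dz":0,"ax":0,"ay":0,"az":0}]'|egrep 'pos|force|width'; python3 -c "
from h import *
togo((557.6,-56,65.8))
d=cam('scene');np.savez('s14.npz',**d);save(d,'s14.png',(210,90,330,210),5);chk()
togo((557.6,-56,65.8))"
```

```text
tcp_pos: [557.8, -55.2, 83.2]
force: [-0.5, -0.6, -0.6]
width: 0.127
clk 28.3 p [557.8 -55.2  83.2] F [-0.5 -0.6 -0.6] w 0.127 ang 3.87 z [-0.002  0.003 -1.   ]
units [-0.    0.02  0.44]
topz at -100,-20,0,20,40: [90.8 90.4 90.2 90.1 89.7] slope -0.013
y range -215.7 183.3
clk 28.4 p [558.3 -55.3  84.1] F [-0.   0.4 -0.7] w 0.125 ang 3.86 z [-0.001  0.002 -1.   ]
units [-0.02  0.02  0.46]
```

View pics/s14.png

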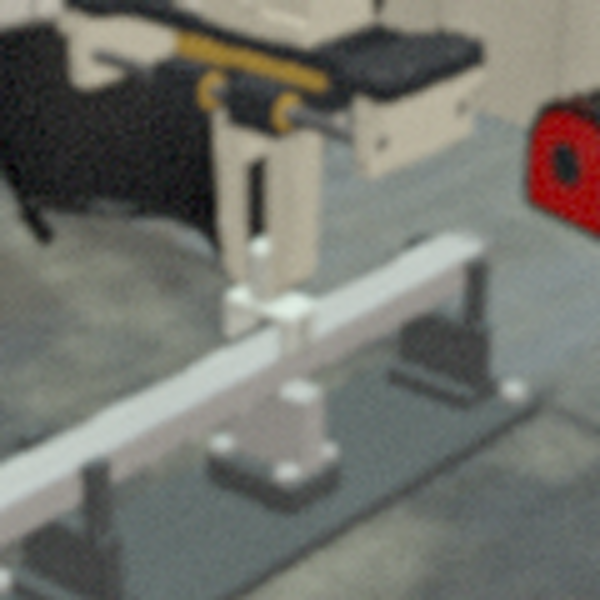

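```bash
cat > m.py <<'E'
from h import *
import sys
def meas(d):
    W=world(d)
    y=np.radians(3.75);e=np.array([np.cos(y),np.sin(y)]);f=np.array([-np.sin(y),np.cos(y)]);o=np.array([557.0,-53.9])
    U=(W[...,:2]-o)@e;V=(W[...,:2]-o)@f;Z=W[...,2]
    m=(abs(U)<32)&(abs(V)<25)&(Z>95)&(Z<140)
    for z in range(96,136,4):
        s=m&(abs(Z-z)<2.1)
        if s.sum()>3: print(z,s.sum(),np.percentile(U[s],[2,98]).round(1),np.percentile(V[s],[2,98]).round(1))
    for a in (-60,-30,30,60):
        s=(abs(V-a)<12)&(Z>87)&(Z<94)&(abs(U)<22)
        print('bar',a,np.percentile(U[s],[2,98]).round(1))
if __name__=="__main__": meas(np.load(sys.argv[1]))
E
python3 m.py s14.npz
```

```text
96 13 [-18.   17.3] [-9.2 10.8]
100 17 [-20.5  17.5] [-9.2 11. ]
104 17 [-19.6  18. ] [-10.7  10.9]
108 24 [-20.1  16.1] [-10.3  11.5]
112 56 [-18.6  19.5] [-10.7  11.5]
116 11 [-5.4  6.8] [-2.1 10.4]
120 13 [-9.  14.4] [ 6.  10.7]
124 16 [-14.7  17.7] [-0.1 10.5]
128 26 [-17.8  17. ] [-7.1 11.1]
132 29 [-19.5  19.5] [-5.5 10.4]
bar -60 [-9.6 13.8]
bar -30 [-10.1   2.5]
bar 30 [-10.2  11.1]
bar 60 [-11.3  10.9]
```

```bash
python3 -m jog '[{"grip":-1,"dx":0.02,"dy":0.015,"dz":0.15,"ax":0,"ay":0,"az":-0.05},{"grip":-1,"dx":0,"dy":0,"dz":0.12,"ax":0,"ay":0,"az":0},{"grip":-1,"dx":0,"dy":0,"dz":0,"ax":0,"ay":0,"az":0}]'|egrep 'pos|force|width'; python3 -c "
from h import *
chk();togo((557.8,-56,65.8))"
```

```text
tcp_pos: [559.9, -56.0, 73.3]
force: [0.4, 0.3, -1.2]
width: 0.125
topz at -100,-20,0,20,40: [91.1 90.  90.1 90.3 90.2] slope 0.002
y range -215.0 183.3
clk 28.825 p [560.  -56.   73.6] F [ 0.1 -0.  -0.4] w 0.128 ang 4.4 z [ 0.001  0.002 -1.   ]
units [-0.06 -0.    0.19]
```

```bash
python3 -m jog '[{"grip":-1,"dx":-0.02,"dy":0,"dz":0.08,"ax":0,"ay":0,"az":0}]'|egrep 'pos|force';python3 -m jog '[{"grip":-1,"dx":-0.01,"dy":0,"dz":0.05,"ax":0,"ay":0,"az":0}]'|egrep 'pos|force'; python3 -m jog '[{"grip":-1,"dx":-0.01,"dy":0,"dz":0.03,"ax":0,"ay":0,"az":0}]'|egrep 'pos|force'; python3 -c "
from h import *
chk('s15.png');togo((557.8,-56,65.8))"
```

```text
tcp_pos: [559.7, -56.1, 70.7]
force: [-0.5, 0.8, 0.1]
tcp_pos: [559.1, -56.2, 68.5]
force: [0.6, -0.5, -0.4]
tcp_pos: [558.6, -56.2, 67.2]
force: [0.4, -1.1, -0.1]
topz at -100,-20,0,20,40: [90.7 90.3 90.  90.4 89.9] slope -0.006
y range -215.2 183.4
clk 29.25 p [558.4 -56.2  67. ] F [-0.2 -0.8 -1.2] w 0.128 ang 4.4 z [ 0.001  0.002 -1.   ]
units [-0.02 -0.    0.03]
```

```bash
python3 -m jog '[{"grip":-1,"dx":0,"dy":0,"dz":0.03,"ax":0,"ay":0,"az":0}]'|egrep 'pos|force';python3 -m jog '[{"grip":-1,"dx":0,"dy":0,"dz":0.03,"ax":0,"ay":0,"az":0}]'|egrep 'pos|force';python3 -c "
from h import *
d=cam('scene');np.savez('s16.npz',**d);save(d,'s16.png',(210,90,330,210),5);chk();togo((557.8,-56,65.8))";python3 m.py s16.npz
```

```text
tcp_pos: [558.6, -56.2, 65.8]
force: [-0.6, -0.1, -0.7]
tcp_pos: [558.6, -56.2, 65.2]
force: [-3.8, 0.4, 10.4]
topz at -100,-20,0,20,40: [90.1 90.1 90.4 90.4 90.3] slope 0.003
y range -215.5 183.2
clk 29.6 p [558.6 -56.2  65.2] F [-3.1 -0.1  4.7] w 0.129 ang 4.4 z [ 0.002  0.002 -1.   ]
units [-0.02 -0.01 -0.02]
96 14 [-16.   14.7] [-8.4  9.7]
100 7 [-6.1 11.1] [3.5 9.9]
104 18 [-12.2  16.1] [-2.2  9.8]
108 19 [-16.4  17.5] [-8.1  9.3]
112 26 [-19.   20.5] [-6.1  9.7]
116 31 [-18.9  18.9] [-7.4  9.3]
120 32 [-19.6  17.8] [-7.4  9.5]
124 35 [-19.7  21.8] [-8.4  9.1]
128 31 [-19.3  21.5] [-7.2  8.9]
132 28 [-19.8  24. ] [-6.8  8.9]
bar -60 [-9.1 11.4]
bar -30 [-10.3   8.3]
bar 30 [-10.3  11.9]
bar 60 [-10.9  11.6]
```

View pics/s16.png

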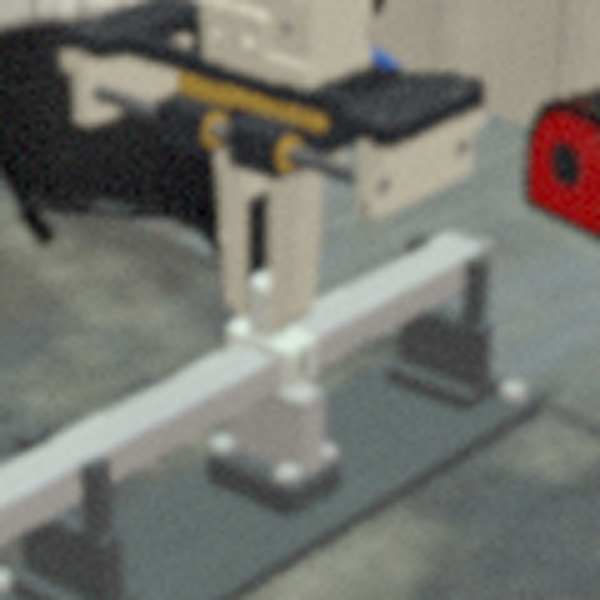

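```bash
python3 -m jog '[{"grip":-0.5,"dx":0,"dy":0,"dz":0,"ax":0,"ay":0,"az":0},{"grip":-0.5,"dx":0,"dy":0,"dz":0,"ax":0,"ay":0,"az":0},{"grip":-0.5,"dx":0,"dy":0,"dz":0,"ax":0,"ay":0,"az":0}]'|egrep 'pos|force|width';python3 -c "
from h import *
d=cam('scene');np.savez('s17.npz',**d);save(d,'s17.png',(210,90,330,210),5);chk();togo((557.8,-56,65.8))"
```

```text
tcp_pos: [558.9, -56.3, 65.1]
force: [0.1, 0.0, -0.6]
width: 0.248
topz at -100,-20,0,20,40: [90.1 90.2 90.4 90.3 90. ] slope -0.003
y range -217.0 183.4
clk 30.075 p [558.9 -56.3  65.1] F [-0.3  0.7  0.3] w 0.248 ang 4.4 z [ 0.002  0.002 -1.   ]
units [-0.03 -0.01 -0.02]
```

View pics/s17.png

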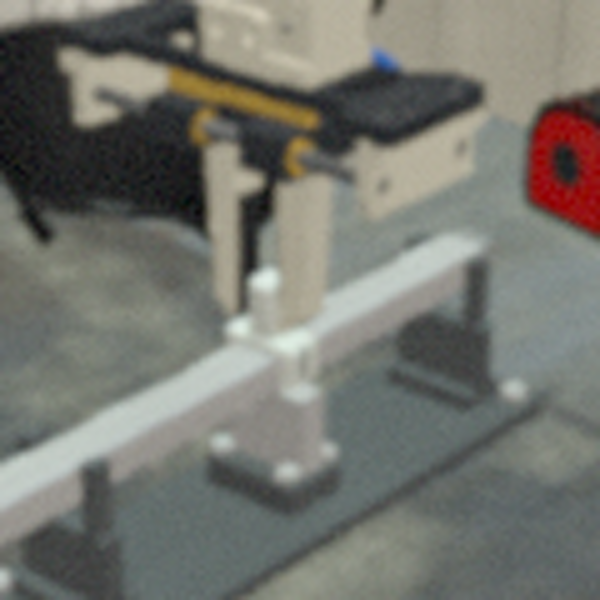

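The saddle is seated and released, with the tab at about crop (263,300) clear of both fingers. I'll lift straight up slowly.

```bash
python3 -m jog '[{"grip":-0.4,"dx":0,"dy":0,"dz":-0.2,"ax":0,"ay":0,"az":0},{"grip":-0.4,"dx":0,"dy":0,"dz":-0.4,"ax":0,"ay":0,"az":0},{"grip":-0.4,"dx":0,"dy":0,"dz":-0.6,"ax":0,"ay":0,"az":0},{"grip":-0.4,"dx":0,"dy":0,"dz":-1,"ax":0,"ay":0,"az":0},{"grip":-0.4,"dx":0,"dy":0,"dz":-1,"ax":0,"ay":0,"az":0}]'|egrep 'pos|force|width';python3 -m jog '[{"grip":-0.4,"dx":-0.8,"dy":0,"dz":-0.3,"ax":0,"ay":0,"az":0},{"grip":-0.4,"dx":-0.8,"dy":0,"dz":0,"ax":0,"ay":0,"az":0},{"grip":-0.4,"dx":0,"dy":1,"dz":0,"ax":0,"ay":0,"az":0},{"grip":-0.4,"dx":0,"dy":1,"dz":0,"ax":0,"ay":0,"az":0},{"grip":-0.4,"dx":0,"dy":1,"dz":0,"ax":0,"ay":0,"az":0}]'|egrep 'pos|force|width'
python3 -m jog '[{"grip":-0.4,"dx":0,"dy":1,"dz":0,"ax":0,"ay":0,"az":0},{"grip":-0.4,"dx":0,"dy":1,"dz":0,"ax":0,"ay":0,"az":0},{"grip":-0.4,"dx":0,"dy":0,"dz":0,"ax":0,"ay":0,"az":0}]'|egrep 'pos|force|width'
python3 -c "
from h import *
chk();d=cam('scene');np.savez('s18.npz',**d);save(d,'s18.png',(210,90,330,210),5);chk();
d=cam('top');np.savez('t18.npz',**d);save(d,'t18.png',(240,110,440,210),4)
W=world(d);m=(Wm:=W[...,2]>112)&(W[...,2]<135)&(abs(W[...,0]-557)<40)&(abs(W[...,1]+55)<30);print('tab top',W[m].mean(0) if m.any() else None)
";python3 m.py s18.npz; python3 m.py t18.npz
```

```text
tcp_pos: [556.6, -56.1, 197.0]
force: [1.2, 0.3, -0.3]
width: 0.3
tcp_pos: [504.7, -182.0, 223.3]
force: [-0.1, -0.3, 0.2]
width: 0.299
tcp_pos: [511.6, -267.2, 228.4]
force: [-1.1, 0.8, -0.4]
width: 0.295
topz at -100,-20,0,20,40: [90.7 89.9 90.  90.  89.9] slope -0.0
y range -216.4 183.2
topz at -100,-20,0,20,40: [90.5 89.7 90.3 90.  90.3] slope 0.009
y range -217.9 183.2
tab top [557.2250076  -56.30835344 122.32075123]
96 10 [-7.6 13.5] [-7.6  7.9]
100 14 [-5.2  5.6] [-6.5 10.2]
104 14 [-3.9  8.1] [-7.7  8.2]
108 14 [-4.4  8.3] [-7.2  9.4]
112 15 [-5.1  8.4] [-7.1  9.3]
116 17 [-5.8  6.6] [-8.5 10. ]
120 24 [-4.9  7.5] [-9.7  9.5]
124 8 [-3.2  3. ] [-5.9  7.4]
bar -60 [-10.6  14.1]
bar -30 [-9.7 12.3]
bar 30 [-9.5 11.1]
bar 60 [-11.1  12.6]
96 62 [-17.4  19.3] [-13.4   8.4]
100 12 [-16.3  17.1] [-8.5  8. ]
104 5 [-5.4 -4.5] [-4.1  6.3]
108 8 [-4.8 -4. ] [-10.    6.3]
112 4 [-4.9 -2.5] [-12.   7.]
116 8 [-4.9  0.2] [-6.9  7.5]
120 14 [-4.7  7.3] [-10.8   7.5]
124 38 [-4.6  6.8] [-11.5   5.7]
bar -60 [-10.3  12.6]
bar -30 [-10.8  12.3]
bar 30 [-11.2  11.7]
bar 60 [-11.4  11.2]
```

View pics/s18.png

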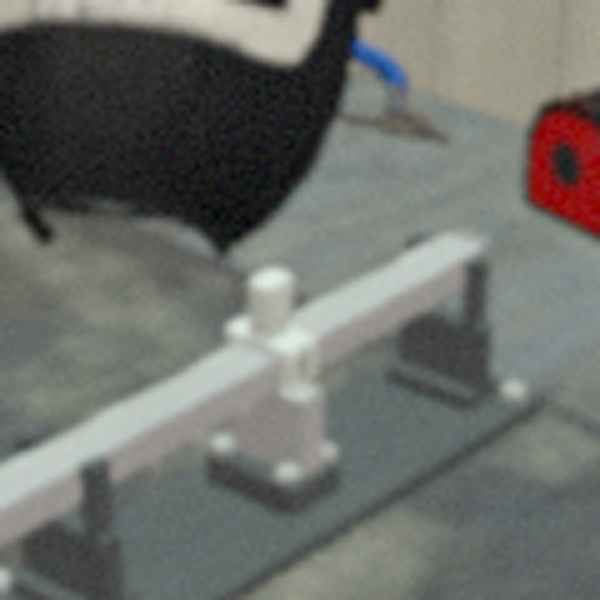

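View pics/t18.png

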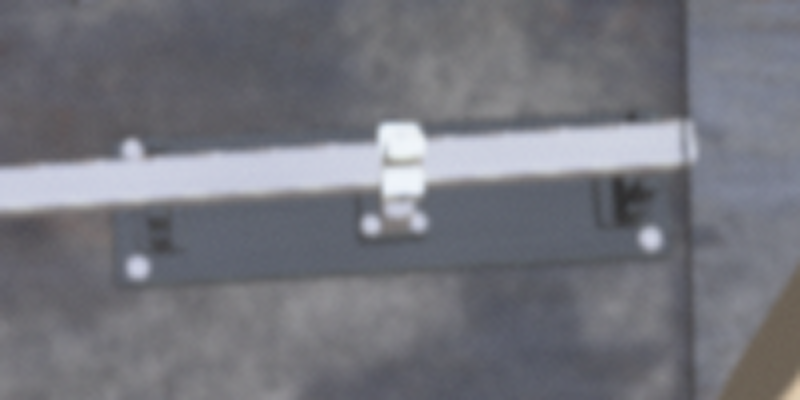

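```bash
python3 -m jog '[{"grip":-0.4,"dx":0,"dy":0,"dz":0,"ax":0,"ay":0,"az":0},{"grip":-0.4,"dx":0,"dy":0,"dz":0,"ax":0,"ay":0,"az":0},{"grip":-0.4,"dx":0,"dy":0,"dz":0,"ax":0,"ay":0,"az":0},{"grip":-0.4,"dx":0,"dy":0,"dz":0,"ax":0,"ay":0,"az":0},{"grip":-0.4,"dx":0,"dy":0,"dz":0,"ax":0,"ay":0,"az":0}]'|egrep 'clock|force'
python3 -c "
from h import *
chk();d=cam('top');a=np.load('top0.npz')
W=world(d)
for n,b in (('holder+coupon',(255,210,400,255)),):
    x=d['pixels'][b[1]:b[3],b[0]:b[2]].astype(int)-a['pixels'][b[1]:b[3],b[0]:b[2]].astype(int);print(n,abs(x).mean(),abs(x).max())
chk();save(d,'t19.png')"
```

```text
clock: 32.52
force: [-0.5, 0.1, 0.1]
topz at -100,-20,0,20,40: [90.4 90.2 89.8 90.3 90.1] slope -0.002
y range -217.3 183.3
holder+coupon 0.9983141762452107 6
topz at -100,-20,0,20,40: [90.3 90.3 90.2 90.1 90.1] slope -0.003
y range -215.1 183.1
```

View pics/t19.png

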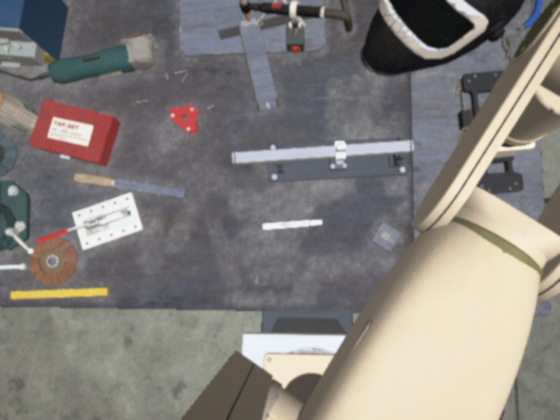

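The bar is level on the ridge with the saddle over it at about (340,152). The soapstone holder and the visible coupon have not moved, and the arm is clear. I'm handing in.

```bash
python3 -c "
from h import *
print(robot.hand_in());chk()"
```

```text
the job is handed in; nothing more can be done
None
the job is handed in; nothing more can be done
```

The bar is balanced level on the middle ridge with the saddle seated astride it, and I handed the job in at about 33 s.

- **Bar:** I pushed the −y end about 96 mm along the rig in small steps with shut fingers, never lifting it. It tipped up and settled level with the fingers clear. I then pushed about 6 mm further to bring the balance point nearer the middle of the ridge.
- **Saddle:** I gripped it by its tab, lowered it until it touched at the expected height (10 N at most), released it and backed the arm well away.

**Last checks before hand-in:**
- The bar's top measured 90 mm high all along, with a slope of −0.003 or less. It stayed that way for over 2 s after release.
- The saddle was fully down, with its tab top at about 122 mm. It lay within about 1 mm of the ridge middle along the bar.
- The soapstone holder and the smaller coupon showed no change in the picture.

**What disagreed or could not be checked:**
- The real fingertips sat about 37 mm above the reported TCP height. My first approach to the bar therefore passed above it without touching, and I allowed for this afterwards.
- The two cameras differed by about 2 mm in y.
- The arm hid the larger coupon in the last picture, so I did not recheck it. The arm never went near the worktop there.

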